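# Tip the walnuts into the serving bowl

### The arm

A 6-joint arm with a two-finger parallel gripper is mounted at the origin on the work surface. World frame = base frame: x ahead of the robot, y to its left, z up, the work surface at z = 0. Lengths are in m, angles in degrees, forces in N, time in s.
With the tool pointing down it reaches from about 0.375 to 0.9 m from the base axis. Payload 3.1 kg.
Tool frame: the origin (TCP) lies at the very end of the fingers, on their centre line; the grasp point (between the pads) lies 19 mm behind it (bot.tcp_to_grasp is the distance from the TCP to the grasp point, in m); z points along the fingers, y is the line along which they close (so a half turn about z gives the same grasp; the last joint's range is limited). The gripper opens to 87 mm and grips with 3 to 60 N. Pads are 19 mm wide; open, the fingers measure 117 mm over their backs; the gripper's body (75 mm by 190 mm) begins 51 mm behind the grasp point.
Start: joints at [66.95, 30.224, 82.088, -0, 67.689, -10.227], TCP at [0.139, 0.609, 0.223] pointing down, gripper open.
Joint ranges: [-176.69, 176.69], [-43.24, 126.21], [12.49, 139.97], [-82, 262], [0, 151.66], [-163.58, 163.58]. Speed limits (degrees/s): [159.86, 159.86, 180, 180, 180, 180].

### API

Orientations are given as a 3x3 rotation matrix whose columns are the frame's x, y, z axes.
In Python, from rig import telemetry, capture, camera_info, job, bot gives the robot as it stands. The module is installed in compiled form; this text tells all that it offers.
- The arm moves only by the tool carry_out, never from a script. Its argument "deltas" is a list that holds one entry, the list of rows, each a list of 7 numbers: the shift along the tool's x, y, z scaled (see below), then the turn, a rotation vector about the tool's x, y, z scaled (see below), then the closure, from -1 (fully open) to 1 (shut). In form: [[[dx, dy, dz, ax, ay, az, claw], ...]]. A call has exactly 10 rows; each row is the pose to reach, as a shift and turn from the pose commanded when the call began, along the tool's axes at that moment, turning the shorter way round; what a row does not reach only later rows make up. The controller multiplies each number of a shift by 15 cm and each number of a turn by 360 degrees. A row lasts 1/12 s, in which the tool goes at most 41.7 mm and 7.16 degrees, less where a joint would pass 70% of its speed; a pose out of reach is approached as far as the arm can. A call with a number of a shift or a turn outside -1 to 1 is refused whole. A call with a gripper value outside its range is refused whole. The fingers move at their own pace and stop on an object; the grip force is fixed at half the most. Time passes only in rows, so rows that repeat a pose let the fingers close, or fill a call up. It gives the time, the measured TCP pose, the force, the opening and the grip force at its end, in the units of the state.
- telemetry.read_state(): the state, without advancing time (a new reading comes with each control period).
- capture(name): name is "side" or "top" or "wrist"; returns the picture (400x640x3 uint8, red, green, blue); there is no depth.
- camera_info(name): a dict with "mtx" (3x3 intrinsics, pixels), "cam_to_world" (4x4, takes a point from camera to world coordinates); the wrist camera has in their place "T_tool_cam" (4x4, takes a point from camera to tool coordinates, whose origin is the TCP and whose axes are the flange's). Camera axes: x right, y down, z forward; pixel columns grow to the right and rows downward; lengths in m; the calibration is good to about 2 mm. A picture is of the moment at which its call begins: read the wrist's pose just before it. camera_info takes no time and is no camera call.
- job.hand_in(): hands the job in; it is judged then, once.
The state is a dict: "time_s": time; "joint_positions": joint angles; "qvel": joint speeds; "tau": joint torques, N m; "position": TCP position; "tcp_rot": TCP orientation; "force": force on the tool from outside, world axes, zero at the start; "moment": the same for the moment, N m; "opening": opening from 0.0 (shut) to 1.0 (fully open); "grasp_force": force on a finger pad.
Only numpy, scipy, OpenCV 4.12 (cv2) and the standard library are available. Lean on these libraries where they do the work, as an engineer would, in place of code of your own. Each camera call takes 0.05 s, during which the arm holds its last target. There are 200 camera calls.

### The job

Lift the lid off the serving bowl and lay it flat on the tablecloth, knob up, clear of the bowl. Tip the mug of walnuts over the bowl so that all five tumble in, then stand the empty mug upright on the free end of the tray, beside the jam jars. Put the lid and the mug down without letting them drop, leave the bowl where it is, and do not disturb the other things.

Things in the scene. Friction and masses are not known exactly. Their poses are not given: they have to be found in the camera images.
- mug: the white china mug that holds the walnuts, one of two equal mugs on the robot's right (nearer or farther). Outer diameter 74 mm at the foot, 96 mm at the rim, 100 mm tall, wall 4 mm, 0.24 to 0.39 kg. Steep inside: the walnuts come out only once it is tipped past level. Origin: centre of its underside; z up its axis; +x to its handle, which starts facing -y, up to 0.4 rad off
- mug_handle (a point): middle of the mug handle's upright grip bar, 76 mm from the mug's axis along its +x, 52 mm above its underside. The handle is a flat-sided loop 12 mm wide (along the mug's y); the bar is 9 mm deep and runs from 23 to 81 mm above the underside; arms at 27 and 77 mm join it to the wall
- mug_mouth (a point): centre of the mug's mouth, at rim height, 100 mm above its underside; the rim's radius is 48 mm
- bowl: round white china serving bowl, at first covered by its lid. Rim 160 mm outer diameter (150 mm inside), 62 mm tall, foot 92 mm, 0.7 to 1.2 kg, floor 8 mm thick, loose on the cloth. Origin: centre of its underside, z up
- lid: the bowl's round white china lid, 164 mm diameter, a low dome with a knob in its middle, 0.22 to 0.37 kg. Origin: centre of the underside of the 7 mm locating step (132 mm diameter) under it, z up through the knob; on the bowl the origin is 56 mm above the bowl's origin, on a flat table it is at 0. Knob top 52 mm above the origin
- lid_knob (a point): middle of the lid knob's grip, 40 mm above the lid's origin; the knob is round, 28 mm in diameter between 36 and 46 mm above the lid's origin, narrower below
- tray: long white china tray, fixed, 320 mm (its x) by 160 mm (its y), flat floor 6 mm above the table, edge 14 mm high and 6 mm thick. Origin: centre of its underside; +x points along it to the end with the two jam jars, the end towards -x is empty
- nut1: one of five whole walnuts (in the shell), 36 mm long and 31 mm thick, with a slight ridge, 12 g, in the mug at first. Origin: its centre
- nut2: one of five whole walnuts (in the shell), 36 mm long and 31 mm thick, with a slight ridge, 12 g, in the mug at first. Origin: its centre
- nut3: one of five whole walnuts (in the shell), 36 mm long and 31 mm thick, with a slight ridge, 12 g, in the mug at first. Origin: its centre
- nut4: one of five whole walnuts (in the shell), 36 mm long and 31 mm thick, with a slight ridge, 12 g, in the mug at first. Origin: its centre
- nut5: one of five whole walnuts (in the shell), 36 mm long and 31 mm thick, with a slight ridge, 12 g, in the mug at first. Origin: its centre
- jar1: lidded glass jam jar on the tray, 64 mm diameter, 103 mm tall, the one nearer the tray's middle. Origin: centre of its underside
- jar2: the same kind of jam jar, at the end of the tray
- mug_empty: a second mug, the same in every way, but empty; same axes. Not needed
- yoghurt: yoghurt pot, 64 mm square lid, 69 mm tall. Origin: centre of its underside
- bottle: corked juice bottle, 74 mm diameter, 220 mm tall, at the far side. Origin: centre of its underside. Unlisted things stand only along the far edge (butter dish and goblet beyond x = 0.78 m, cake plate beyond x = 0.73 m where y is over 0.24 m) and at the sides (coffee pot, blue plate, candle, bread basket, more than 0.48 m from the x axis)
There are look-alikes about, which are no part of the job. Leave any green or yellow look-alike of the nut5 alone.

How it is judged (in metres and radians):
On the way, in this order (a step that is already met when the one before it is completed fails the run):
1. the lid lies flat on the table, knob up, clear of the bowl (horizontal distance between lid and bowl above 0.155 m and height (world z) of lid below 0.008 m and angle between lid's own z axis and vertical below 0.08 rad), for 0.2 s.
2. with the mug still tipped (more than 50 degrees) above the bowl, all five walnuts have gone into the bowl (angle between mug's own z axis and vertical above 0.87 rad and horizontal distance between mug_mouth and bowl below 0.13 m and height (world z) of mug above 0.05 m and horizontal distance between each of nut1, nut2, nut3, nut4, nut5 and bowl below 0.072 m and z of nut1 in the frame of bowl between 0 and 0.07 m and z of nut2 in the frame of bowl between 0 and 0.07 m and z of nut3 in the frame of bowl between 0 and 0.07 m and z of nut4 in the frame of bowl between 0 and 0.07 m and z of nut5 in the frame of bowl between 0 and 0.07 m), for 0.1 s.
At the end, for the whole second after the job is handed in: All five walnuts are in the bowl, which is within 40 mm of its start; the lid lies flat (0.08 rad) on the table, centre over 155 mm from the bowl's; the mug stands still, upright (0.10 rad) on the tray's floor, 0 to 125 mm from its middle to the free end, within 45 mm of its centre line (all of step 1 and horizontal distance between each of nut1, nut2, nut3, nut4, nut5 and bowl below 0.072 m and z of nut1 in the frame of bowl between 0 and 0.07 m and z of nut2 in the frame of bowl between 0 and 0.07 m and z of nut3 in the frame of bowl between 0 and 0.07 m and z of nut4 in the frame of bowl between 0 and 0.07 m and z of nut5 in the frame of bowl between 0 and 0.07 m and angle between mug's own z axis and vertical below 0.1 rad and z of mug in the frame of tray between 0.002 and 0.01 m and x of mug in the frame of tray between -0.125 and 0 m and y of mug in the frame of tray between -0.045 and 0.045 m and distance of bowl from where it was at the start of the episode below 0.04 m and linear speed of each of mug, lid below 0.02 m/s); the robot touches nothing.
It fails at once if the mug or the lid is let go and falls (faster than 0.5 m/s while not held) ((contact force between the fingers and mug below 0.05 N and linear speed of mug above 0.5 m/s) or (contact force between the fingers and lid below 0.05 N and linear speed of lid above 0.5 m/s)).
It fails at once if one of the other things (jam jars, other mug, yoghurt pot, bottle) is moved by more than 30 mm or tipped over (distance of any of jar1, jar2, mug_empty, yoghurt, bottle from where it was at the start of the episode above 0.03 m or angle between any of jar1, jar2, mug_empty, yoghurt, bottle's own z axis and vertical above 0.4 rad).
It also fails if it takes over 64 s, if anything falls off the work surface, if the arm or the gripper's body presses on something with over 40 N, if the wrist force passes 120 N, or if a joint passes its speed limit or range.

## Working session

There is one attempt and no reset: what is moved stays moved. The work goes in short steps, Python scripts to look and compute and a tool call to move; the robot and the scene stay as the last step left them, time stands still between calls to the robot, and variables do not carry over. Pictures are saved under pics/ and viewed, at most 10 in all, crops included, and the job is handed in when it is done.

Besides the shell and the picture viewer there is one more tool, called after "Request:" as name(argument=value, ...), one argument or row to a line, values as JSON. carry_out: Moves the arm, as the interface text tells. Its arguments: {"type":"object","properties":{"deltas":{"type":"array","items":{"type":"array","items":{"type":"array","items":{"type":"number"}}}}},"required":["deltas"]}

```bash
mkdir -p pics; python3 - <<'E'
from rig import telemetry,capture,camera_info,bot
import cv2,numpy as np
np.set_printoptions(precision=4,suppress=True)
for n in("top","side"):
    cv2.imwrite(f"pics/{n}0.png",capture(n)[:,:,::-1]); i=camera_info(n);print(n,i["mtx"],i["cam_to_world"])
print(camera_info("wrist")["T_tool_cam"]); s=telemetry.read_state(); print(s)
E
```

```text
top [[385.0064   0.     319.8501]
 [  0.     385.0064 198.2516]
 [  0.       0.       1.    ]] [[ 0.0076 -0.9877  0.1565  0.4719]
 [-0.9998 -0.0102 -0.0157  0.0197]
 [ 0.0171 -0.1563 -0.9876  0.976 ]
 [ 0.      0.      0.      1.    ]]
side [[478.7939   0.     317.4352]
 [  0.     478.7939 191.8212]
 [  0.       0.       1.    ]] [[ 0.9398 -0.2463  0.237   0.3102]
 [-0.3418 -0.669   0.6601 -0.8263]
 [-0.004  -0.7013 -0.7128  0.9776]
 [ 0.      0.      0.      1.    ]]
[[-0.0001 -0.9578 -0.2873  0.0799]
 [ 1.      0.0001 -0.0006  0.0005]
 [ 0.0006 -0.2873  0.9578 -0.1617]
 [ 0.      0.      0.      1.    ]]
{'time_s': 0.1, 'joint_positions': array([ 66.9485,  30.272 ,  82.1497,   0.0012,  67.6894, -10.2267]), 'qvel': array([ 0.0076, -0.2068, -0.2163, -0.0012,  0.0421,  0.0811]), 'tau': array([ -0.0005, -44.0987, -17.715 ,   0.0635,   0.0534,  -0.0001]), 'position': array([0.1384, 0.6088, 0.2217]), 'tcp_rot': array([[-0.9751,  0.222 , -0.0008],
       [ 0.222 ,  0.9751, -0.0018],
       [ 0.0004, -0.0019, -1.    ]]), 'force': array([ 0.2214, -0.6088, -0.0984]), 'moment': array([0.0626, 0.0276, 0.0613]), 'grasp_force': 0.0, 'opening': 1.0033515385508487}
```

View pics/top0.png

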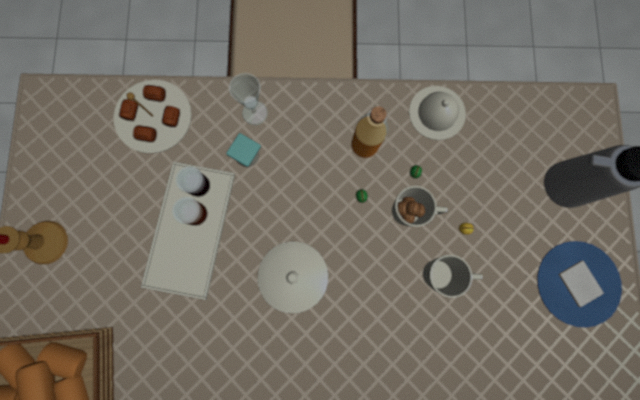

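View pics/side0.png

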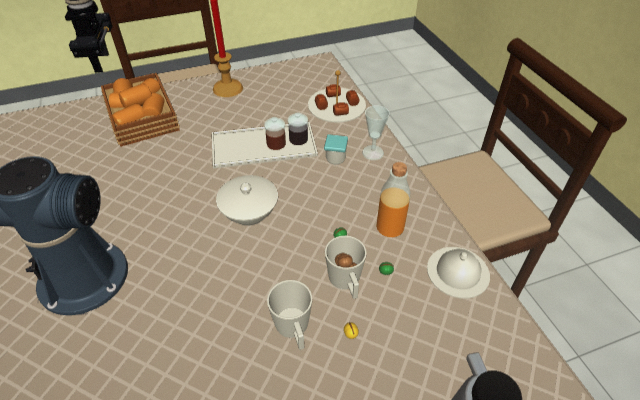

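The lid on the bowl is at top (292,277). There are two mugs: the far one at (415,207) shows brown nuts and its handle at (443,210), and the near one at (452,276) is empty. The nearby green and yellow balls at (362,196), (416,172) and (467,229) are look-alikes. The grey dome on a plate at (438,110) is the butter dish. The tray is at (188,231), with the jars at its far end. I'll confirm this in a crop.

```bash
cat > h.py <<'E'
import numpy as np,cv2
from rig import telemetry,capture,camera_info,bot
np.set_printoptions(precision=4,suppress=True)
def ray(cam,uv,z):
    i=camera_info(cam);T=i["cam_to_world"];d=T[:3,:3]@np.linalg.solve(i["mtx"],[uv[0],uv[1],1.]);o=T[:3,3]
    return o+d*(z-o[2])/d[2]
def proj(cam,P):
    i=camera_info(cam);T=i["cam_to_world"];p=(np.atleast_2d(P)-T[:3,3])@T[:3,:3]@i["mtx"].T
    return p[:,:2]/p[:,2:]
def circ(c,r,n=72):
    a=np.linspace(0,2*np.pi,n);return np.c_[c[0]+r*np.cos(a),c[1]+r*np.sin(a),0*a+c[2]]
def now():
    s=telemetry.read_state();print("t",round(s["time_s"],2),"p",s["position"],"q",s["joint_positions"],"\nR",s["tcp_rot"].round(3).tolist(),"F",s["force"],"open",round(s["opening"],3),"g",round(s["grasp_force"],1));return s
E
python3 - <<'E'
from h import *
for n,uv,z in[("knob top",(291.5,277),.108),("lid",(293,276.5),.065),("mug rim",(416,207),.1),("handle",(443.5,210),.081),("empty rim",(452,276),.1),("yel",(467,229),.015),("g1",(362,196),.015),("g2",(416,172),.015),("jar1",(188,212),.109),("jar2",(193,181),.109),("yog",(244,150),.069)]: print(n,ray("top",uv,z))
print("tray",[ray("top",c,.014) for c in((174,164),(233,174),(205,297),(143,287))])
t=cv2.imread("pics/top0.png");cv2.imwrite("pics/crop1.png",cv2.resize(t[155:320,250:490],None,fx=3.33,fy=3.33,interpolation=cv2.INTER_CUBIC))
E
```

```text
knob top [0.4327 0.0672 0.108 ]
lid [0.4319 0.0661 0.065 ]
mug rim [ 0.5926 -0.2161  0.1   ]
handle [ 0.5887 -0.2861  0.081 ]
empty rim [ 0.437  -0.2924  0.1   ]
yel [ 0.5497 -0.3659  0.015 ]
g1 [ 0.631  -0.1024  0.015 ]
g2 [ 0.6949 -0.2419  0.015 ]
jar1 [0.5748 0.3029 0.109 ]
jar2 [0.6462 0.2959 0.109 ]
yog [0.7322 0.1901 0.069 ]
tray [array([0.7089, 0.3769, 0.014 ]), array([0.6845, 0.226 , 0.014 ]), array([0.3796, 0.2804, 0.014 ]), array([0.4023, 0.4312, 0.014 ])]
```

View pics/crop1.png

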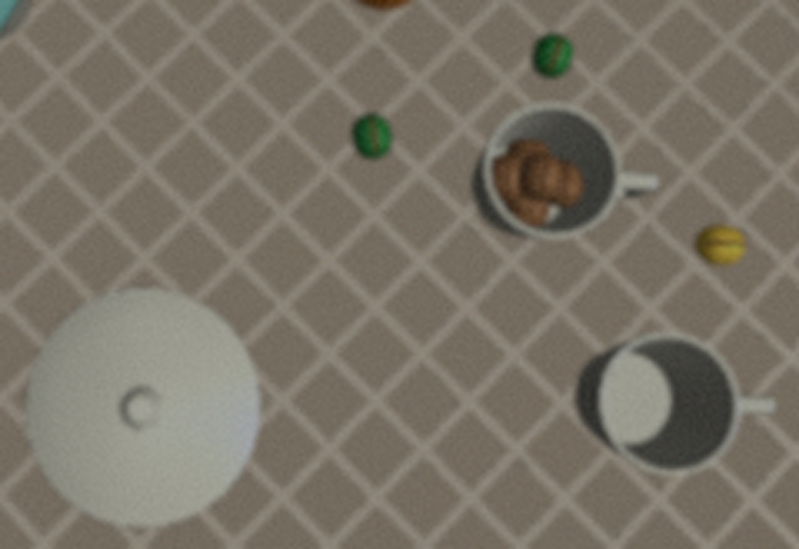

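The crop confirms it: the far mug, rim centre at full-image (416,206), holds the five brown walnuts, and the other mug is empty. The knob is at about (292.5,277), which is roughly (0.4325, 0.0665) in the world. I'm moving over the knob.

Request:
carry_out(
  deltas=[
    [[-0.2,-0.23,0,0,0,0,-1],[-0.4,-0.46,0,0,0,0,-1],[-0.679,-0.772,0,0,0,0,-1],[-0.679,-0.772,0,0,0,0,-1],[-0.679,-0.772,0,0,0,0,-1],[-0.679,-0.772,0,0,0,0,-1],[-0.679,-0.772,0,0,0,0,-1],[-0.679,-0.772,0,0,0,0,-1],[-0.679,-0.772,0,0,0,0,-1],[-0.679,-0.772,0,0,0,0,-1]],
  ],
)

```text
time_s: 0.93
position: [0.2117, 0.4747, 0.2224]
tcp_rot: [[-0.975, 0.22, -0.0], [0.22, 0.975, 0.0], [0.0, 0.0, -1.0]]
force: [-0.9, -0.7, 0.6]
opening: 1.0
grasp_force: 0.0
```

Request:
carry_out(
  deltas=[
    [[-0.2,-0.23,0,0,0,0,-1],[-0.4,-0.46,0,0,0,0,-1],[-0.679,-0.772,0,0,0,0,-1],[-0.679,-0.772,0,0,0,0,-1],[-0.679,-0.772,0,0,0,0,-1],[-0.679,-0.772,0,0,0,0,-1],[-0.679,-0.772,0,0,0,0,-1],[-0.679,-0.772,0,0,0,0,-1],[-0.679,-0.772,0,0,0,0,-1],[-0.679,-0.772,0,0,0,0,-1]],
  ],
)

```text
time_s: 1.77
position: [0.2853, 0.3393, 0.2225]
tcp_rot: [[-0.976, 0.22, -0.0], [0.22, 0.976, 0.0], [0.0, 0.0, -1.0]]
force: [0.2, 0.1, 0.5]
opening: 1.0
grasp_force: 0.0
```

Request:
carry_out(
  deltas=[
    [[-0.2,-0.23,0,0,0,0,-1],[-0.4,-0.46,0,0,0,0,-1],[-0.679,-0.772,0,0,0,0,-1],[-0.679,-0.772,0,0,0,0,-1],[-0.679,-0.772,0,0,0,0,-1],[-0.679,-0.772,0,0,0,0,-1],[-0.679,-0.772,0,0,0,0,-1],[-0.679,-0.772,0,0,0,0,-1],[-0.679,-0.772,0,0,0,0,-1],[-0.679,-0.772,0,0,0,0,-1]],
  ],
)

```text
time_s: 2.6
position: [0.3588, 0.2038, 0.2225]
tcp_rot: [[-0.976, 0.22, -0.0], [0.22, 0.976, 0.0], [0.0, 0.0, -1.0]]
force: [-0.5, 0.2, -0.2]
opening: 0.998
grasp_force: 0.0
```

Request:
carry_out(
  deltas=[
    [[-0.2,-0.23,0,0,0,0,-1],[-0.4,-0.46,0,0,0,0,-1],[-0.679,-0.772,0.3,0,0,0,-1],[-0.679,-0.772,0.3,0,0,0,-1],[-0.679,-0.772,0.3,0,0,0,-1],[-0.679,-0.772,0.3,0,0,0,-1],[-0.679,-0.772,0.3,0,0,0,-1],[-0.679,-0.772,0.3,0,0,0,-1],[-0.679,-0.772,0.3,0,0,0,-1],[-0.679,-0.772,0.3,0,0,0,-1]],
  ],
)

```text
time_s: 3.43
position: [0.4328, 0.0685, 0.1782]
tcp_rot: [[-0.976, 0.22, 0.001], [0.22, 0.976, -0.0], [-0.001, 0.0, -1.0]]
force: [-0.1, 1.0, -0.9]
opening: 1.001
grasp_force: 0.0
```

```bash
python3 - <<'E'
from h import *
s=now();cv2.imwrite("pics/w1.png",capture("wrist")[:,:,::-1])
T=np.eye(4);T[:3,:3]=s["tcp_rot"];T[:3,3]=s["position"]
i=camera_info("wrist");C=T@i["T_tool_cam"];p=(np.array([[.4325,.0665,.108],[.4325,.0665,.096]])-C[:3,3])@C[:3,:3]@i["mtx"].T;print(p[:,:2]/p[:,2:])
E
```

```text
t 3.43 p [0.4328 0.0685 0.1782] q [ -5.6838  20.1049 110.7852   0.0084  49.0425 -82.9996] 
R [[-0.976, 0.22, 0.001], [0.22, 0.976, -0.0], [-0.001, 0.0, -1.0]] F [-0.0779  0.9622 -0.9058] open 1.001 g 0.0
[[313.7792 212.6422]
 [313.9137 208.1008]]
```

View pics/w1.png

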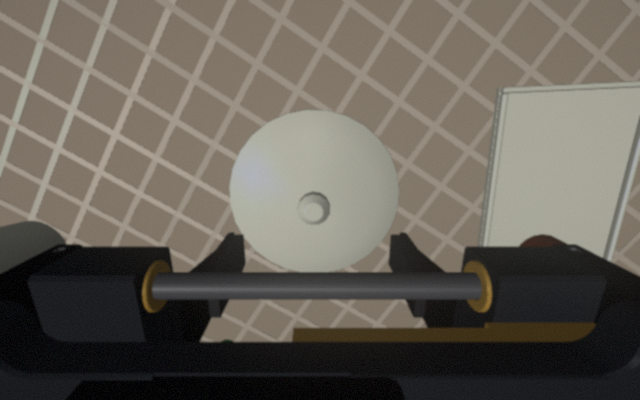

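The wrist view shows the knob at (314,209), against a prediction of (313.8,210). It also shows that the gripper's long side runs along the closing axis. I'll descend and grip.

Request:
carry_out(
  deltas=[
    [[0,-0.012,0.15,0,0,0,-1],[0,-0.012,0.3,0,0,0,-1],[0,-0.012,0.42,0,0,0,-1],[0,-0.012,0.5,0,0,0,-1],[0,-0.012,0.55,0,0,0,-1],[0,-0.012,0.59,0,0,0,-1],[0,-0.012,0.62,0,0,0,-1],[0,-0.012,0.64,0,0,0,-1],[0,-0.012,0.655,0,0,0,-1],[0,-0.012,0.655,0,0,0,-1]],
  ],
)

```text
time_s: 4.32
position: [0.4329, 0.0656, 0.0794]
tcp_rot: [[-0.975, 0.222, 0.0], [0.222, 0.975, -0.0], [-0.0, 0.0, -1.0]]
force: [0.8, -0.4, -0.2]
opening: 1.002
grasp_force: 0.0
```

Request:
carry_out(
  deltas=[
    [[0,0,0,0,0,0,0],[0,0,0,0,0,0,0.5],[0,0,0,0,0,0,1],[0,0,0,0,0,0,1],[0,0,0,0,0,0,1],[0,0,0,0,0,0,1],[0,0,0,0,0,0,1],[0,0,0,0,0,0,1],[0,0,0,0,0,0,1],[0,0,0,0,0,0,1]],
  ],
)

```text
time_s: 5.15
position: [0.4336, 0.0655, 0.0803]
tcp_rot: [[-0.975, 0.222, 0.002], [0.222, 0.975, -0.0], [-0.002, 0.0, -1.0]]
force: [-1.0, -0.4, 11.4]
opening: 0.326
grasp_force: 5.7
```

Request:
carry_out(
  deltas=[
    [[0,0,0,0,0,0,1],[0,0,0,0,0,0,1],[0,0,-0.05,0,0,0,1],[0,0,-0.1,0,0,0,1],[0,0,-0.16,0,0,0,1],[0,0,-0.22,0,0,0,1],[0,0,-0.28,0,0,0,1],[0,0,-0.34,0,0,0,1],[0,0,-0.4,0,0,0,1],[0,0,-0.4,0,0,0,1]],
  ],
)

```text
time_s: 5.98
position: [0.4334, 0.0655, 0.1408]
tcp_rot: [[-0.975, 0.222, 0.003], [0.222, 0.975, -0.0], [-0.003, 0.0, -1.0]]
force: [0.1, 0.1, -2.5]
opening: 0.306
grasp_force: 30.7
```

Request:
carry_out(
  deltas=[
    [[-0.05,0.01,0,0,0,0,1],[-0.13,0.03,0,0,0,0,1],[-0.22,0.05,0,0,0,0,1],[-0.31,0.07,0,0,0,0,1],[-0.4,0.09,0,0,0,0,1],[-0.48,0.11,0,0,0,0,1],[-0.55,0.125,0,0,0,0,1],[-0.6,0.137,0,0,0,0,1],[-0.64,0.146,0,0,0,0,1],[-0.64,0.146,0,0,0,0,1]],
  ],
)

```text
time_s: 6.82
position: [0.5326, 0.0655, 0.1389]
tcp_rot: [[-0.975, 0.222, 0.001], [0.222, 0.975, -0.0], [-0.001, 0.0, -1.0]]
force: [0.8, -0.1, -2.1]
opening: 0.308
grasp_force: 31.0
```

Request:
carry_out(
  deltas=[
    [[-0.05,0.01,0,0,0,0,1],[-0.13,0.03,0,0,0,0,1],[-0.22,0.05,0,0,0,0,1],[-0.31,0.07,0,0,0,0,1],[-0.4,0.09,0.02,0,0,0,1],[-0.48,0.11,0.06,0,0,0,1],[-0.55,0.125,0.12,0,0,0,1],[-0.6,0.137,0.18,0,0,0,1],[-0.64,0.146,0.25,0,0,0,1],[-0.64,0.146,0.3,0,0,0,1]],
  ],
)

```text
time_s: 7.65
position: [0.6302, 0.0656, 0.0926]
tcp_rot: [[-0.975, 0.222, -0.001], [0.222, 0.975, 0.0], [0.001, -0.0, -1.0]]
force: [0.2, 0.3, -2.1]
opening: 0.309
grasp_force: 31.3
```

Request:
carry_out(
  deltas=[
    [[0,0,0.06,0,0,0,1],[0,0,0.12,0,0,0,1],[0,0,0.18,0,0,0,1],[0,0,0.24,0,0,0,1],[0,0,0.3,0,0,0,1],[0,0,0.35,0,0,0,1],[0,0,0.39,0,0,0,1],[0,0,0.42,0,0,0,1],[0,0,0.43,0,0,0,1],[0,0,0.43,0,0,0,1]],
  ],
)

```text
time_s: 8.48
position: [0.6295, 0.0657, 0.0294]
tcp_rot: [[-0.975, 0.222, -0.001], [0.222, 0.975, 0.0], [0.001, -0.0, -1.0]]
force: [-0.2, -0.1, -1.5]
opening: 0.303
grasp_force: 31.3
```

Request:
carry_out(
  deltas=[
    [[0,0,0.005,0,0,0,1],[0,0,0.01,0,0,0,1],[0,0,0.015,0,0,0,1],[0,0,0.02,0,0,0,1],[0,0,0.024,0,0,0,1],[0,0,0.028,0,0,0,1],[0,0,0.031,0,0,0,1],[0,0,0.034,0,0,0,1],[0,0,0.034,0,0,0,1],[0,0,0.034,0,0,0,1]],
  ],
)

```text
time_s: 9.32
position: [0.6296, 0.0657, 0.0247]
tcp_rot: [[-0.975, 0.222, -0.0], [0.222, 0.975, -0.0], [0.0, -0.0, -1.0]]
force: [-0.1, -0.2, -1.9]
opening: 0.301
grasp_force: 31.3
```

Request:
carry_out(
  deltas=[
    [[0,0,0.004,0,0,0,1],[0,0,0.008,0,0,0,1],[0,0,0.012,0,0,0,1],[0,0,0.015,0,0,0,1],[0,0,0.018,0,0,0,1],[0,0,0.02,0,0,0,1],[0,0,0.02,0,0,0,1],[0,0,0.02,0,0,0,1],[0,0,0.02,0,0,0,1],[0,0,0.02,0,0,0,1]],
  ],
)

```text
time_s: 10.15
position: [0.6297, 0.0657, 0.0244]
tcp_rot: [[-0.975, 0.222, 0.001], [0.222, 0.975, -0.0], [-0.001, -0.0, -1.0]]
force: [-4.5, 0.0, 12.5]
opening: 0.301
grasp_force: 35.5
```

Request:
carry_out(
  deltas=[
    [[0,0,0.01,0,0,0,1],[0,0,0.008,0,0,0,0.2],[0,0,0.008,0,0,0,-0.3],[0,0,0.008,0,0,0,-1],[0,0,0.008,0,0,0,-1],[0,0,0.008,0,0,0,-1],[0,0,0,0,0,0,-1],[0,0,-0.05,0,0,0,-1],[0,0,-0.1,0,0,0,-1],[0,0,-0.2,0,0,0,-1]],
  ],
)

```text
time_s: 10.98
position: [0.6284, 0.0654, 0.051]
tcp_rot: [[-0.975, 0.222, -0.003], [0.222, 0.975, -0.0], [0.003, -0.001, -1.0]]
force: [0.0, 0.3, -0.3]
opening: 0.906
grasp_force: 0.0
```

Request:
carry_out(
  deltas=[
    [[0,0,-0.2,0,0,0,-1],[0,0,-0.4,0,0,0,-1],[0,0,-0.6,0,0,0,-1],[0.1,-0.1,-0.8,0,0,0,-1],[0.1,-0.3,-1,0,0,0,-1],[0.1,-0.5,-1,0,0,0,-1],[0.1,-0.7,-1,0,0,0,-1],[0.1,-0.9,-1,0,0,0,-1],[0.1,-1,-1,0,0,0,-1],[0.1,-1,-1,0,0,0,-1]],
  ],
)

```text
time_s: 11.82
position: [0.581, -0.0811, 0.2022]
tcp_rot: [[-0.974, 0.226, 0.0], [0.226, 0.974, -0.002], [-0.0, -0.002, -1.0]]
force: [-1.1, 0.1, 1.3]
opening: 1.002
grasp_force: 0.0
```

```bash
python3 - <<'E'
from h import *
now();print(proj("top",[.6297,.0657,.0]),proj("top",circ([.6297,.0657,.009],.082,5)))
t=capture("top")[:,:,::-1];cv2.imwrite("pics/top1.png",t);cv2.imwrite("pics/side1.png",capture("side")[:,:,::-1])
for n,uv,z in[("mug",(415.8,206.4),.1),("tip",(447.3,209.7),.081),("tipbase",(441,210),.081)]:print(n,ray("top",uv,z))
E
```

```text
t 11.82 p [ 0.581  -0.0811  0.2022] q [-18.806   28.6312  88.9828  -0.0962  62.3566 -95.6808] 
R [[-0.974, 0.226, 0.0], [0.226, 0.974, -0.002], [-0.0, -0.002, -1.0]] F [-1.0614  0.1321  1.2778] open 1.002 g 0.0
[[295.8774 196.79  ]] [[296.2733 164.8096]
 [263.4014 195.8929]
 [295.1525 228.4715]
 [327.9541 196.553 ]
 [296.2733 164.8096]]
mug [ 0.5939 -0.2157  0.1   ]
tip [ 0.5895 -0.2951  0.081 ]
tipbase [ 0.5886 -0.2801  0.081 ]
```

View pics/side1.png

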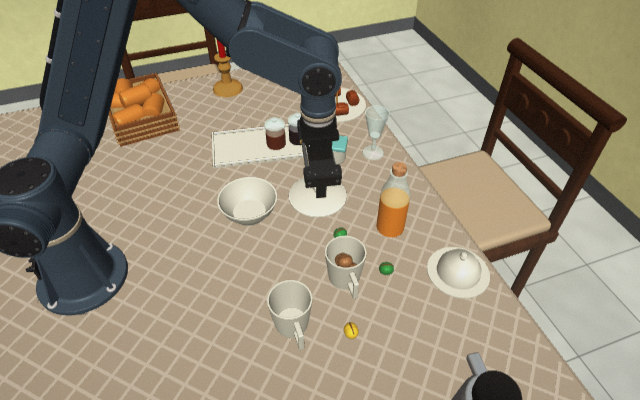

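The side view shows the lid lying flat at (317,196), the bowl open at (247,202), and the walnut mug at (345,262) with its handle facing -y. Next I'll work out the tilted grasp pose at the handle.

```bash
cat >> h.py <<'E'
from scipy.spatial.transform import Rotation as Ro, Slerp
def frame(z,y):
    z=np.array(z)/np.linalg.norm(z);y=np.array(y)-z*np.dot(y,z);y/=np.linalg.norm(y);return np.c_[np.cross(y,z),y,z]
def delta(R0,p0,R1,p1):
    return np.r_[R0.T@(np.array(p1)-p0)/.15,Ro.from_matrix(R0.T@R1).as_rotvec(degrees=True)/360]
AX=np.array([.594,-.2157]);HY=np.radians(-93.6)
def grasp(p,r=.074,h=.066,back=0.):
    hd=np.r_[np.cos(HY),np.sin(HY),0];p=np.radians(p);z=-hd*np.cos(p)-np.r_[0,0,np.sin(p)]
    R=frame(z,[-hd[1],hd[0],0]);return R,np.r_[AX,h]+hd*r+(.019-back)*z
E
python3 - <<'E'
from h import *
s=telemetry.read_state();R0,p0=s["tcp_rot"],s["position"]
R1,pA=grasp(60,back=.1);print(R1,pA,grasp(60)[1])
sl=Slerp([0,1],Ro.from_matrix([R0,R1]))
for f,p in((.5,[.585,-.2,.25]),(1,[.588,-.36,.23]),(1,pA)):
    R=sl(f).as_matrix();d=delta(R0,p0,R,p);print(d,np.linalg.norm(d[3:])*360);R0,p0=R,np.array(p)
E
```

```text
[[ 0.0544  0.998   0.0314]
 [ 0.8643 -0.0628  0.499 ]
 [ 0.5     0.     -0.866 ]] [ 0.5868 -0.33    0.1361] [ 0.59   -0.2801  0.0495]
[-0.2054 -0.788  -0.321  -0.0293  0.0345  0.1093] 42.56890023104373
[-0.8562 -0.6317 -0.1544 -0.0293  0.0345  0.1093] 42.56890023104375
[-0.1403 -0.0205  0.6415  0.      0.      0.    ] 0.0
```

Request:
carry_out(
  deltas=[
    [[-0.02,-0.1,-0.16,-0.005,0.006,0.018,-1],[-0.06,-0.25,-0.32,-0.01,0.012,0.036,-1],[-0.1,-0.4,-0.32,-0.015,0.017,0.055,-1],[-0.14,-0.55,-0.32,-0.02,0.023,0.073,-1],[-0.18,-0.7,-0.32,-0.024,0.029,0.091,-1],[-0.205,-0.788,-0.32,-0.029,0.0345,0.109,-1],[-0.205,-0.788,-0.32,-0.029,0.0345,0.109,-1],[-0.205,-0.788,-0.32,-0.029,0.0345,0.109,-1],[-0.205,-0.788,-0.32,-0.029,0.0345,0.109,-1],[-0.205,-0.788,-0.32,-0.029,0.0345,0.109,-1]],
  ],
)

```text
time_s: 12.75
position: [0.5855, -0.1971, 0.2499]
tcp_rot: [[-0.603, 0.793, -0.083], [0.755, 0.601, 0.262], [0.258, 0.095, -0.962]]
force: [-0.6, 0.9, 0.1]
opening: 1.003
grasp_force: 0.0
```

```bash
python3 - <<'E'
from h import *
s=now();R1,pA=grasp(60,back=.1);print(delta(s["tcp_rot"],s["position"],R1,[.588,-.36,.23]))
E
```

```text
t 12.75 p [ 0.5855 -0.1971  0.2499] q [-33.9256  33.0049  74.0079   9.8739  85.6537 -73.6503] 
R [[-0.603, 0.793, -0.083], [0.755, 0.601, 0.262], [0.258, 0.095, -0.962]] F [-0.5576  0.888   0.0889] open 1.003 g 0.0
[-0.8642 -0.6523 -0.1583 -0.0299  0.0345  0.1103]
```

Request:
carry_out(
  deltas=[
    [[-0.1,-0.08,-0.02,-0.005,0.006,0.018,-1],[-0.25,-0.2,-0.05,-0.01,0.012,0.037,-1],[-0.4,-0.3,-0.08,-0.015,0.018,0.055,-1],[-0.55,-0.42,-0.1,-0.02,0.024,0.073,-1],[-0.7,-0.53,-0.13,-0.025,0.029,0.092,-1],[-0.864,-0.652,-0.158,-0.03,0.0345,0.1103,-1],[-0.864,-0.652,-0.158,-0.03,0.0345,0.1103,-1],[-0.864,-0.652,-0.158,-0.03,0.0345,0.1103,-1],[-0.864,-0.652,-0.158,-0.03,0.0345,0.1103,-1],[-0.864,-0.652,-0.158,-0.03,0.0345,0.1103,-1]],
  ],
)

```text
time_s: 13.58
position: [0.5882, -0.3598, 0.2307]
tcp_rot: [[0.054, 0.998, 0.032], [0.864, -0.063, 0.499], [0.5, 0.001, -0.866]]
force: [0.0, 0.5, -0.2]
opening: 0.998
grasp_force: 0.0
```

```bash
python3 - <<'E'
from h import *
s=now();R1,pA=grasp(60,back=.1);print(delta(s["tcp_rot"],s["position"],R1,pA))
E
```

```text
t 13.58 p [ 0.5882 -0.3598  0.2307] q [-49.7894  44.132   59.1402  20.5437  98.7197 -47.0495] 
R [[0.054, 0.998, 0.032], [0.864, -0.063, 0.499], [0.5, 0.001, -0.866]] F [ 0.0316  0.5224 -0.1511] open 0.998 g 0.0
[-0.144  -0.0226  0.6447  0.0002  0.      0.0001]
```

```bash
cat > kin.py <<'E'
from h import *
from scipy.optimize import least_squares
S=[([66.9485,30.272,82.1497,.0012,67.6894,-10.2267],[.1384,.6088,.2217],None),
([-5.6838,20.1049,110.7852,.0084,49.0425,-82.9996],[.4328,.0685,.1782],None),
([-18.806,28.6312,88.9828,-.0962,62.3566,-95.6808],[.581,-.0811,.2022],[[-.974,.226,0],[.226,.974,-.002],[0,-.002,-1]]),
([-33.9256,33.0049,74.0079,9.8739,85.6537,-73.6503],[.5855,-.1971,.2499],[[-.603,.793,-.083],[.755,.601,.262],[.258,.095,-.962]]),
([-49.7894,44.132,59.1402,20.5437,98.7197,-47.0495],[.5882,-.3598,.2307],[[.054,.998,.032],[.864,-.063,.499],[.5,.001,-.866]])]
r=lambda a,q:Ro.from_euler(a,q,degrees=True).as_matrix()
def rot(q,s4=1,s6=1,c=180):return r("z",q[0])@r("y",q[1]+q[2])@r("z",s4*q[3])@r("y",q[4])@r("z",s6*q[5]+c)
def pos(q,k,s4=1,s6=1,c=180):
    b,d1,L2,L3,e,w,d6=k
    A=r("z",q[0]);B=A@r("y",q[1]);C=B@r("y",q[2]);D=C@r("z",s4*q[3]);E=rot(q,s4,s6,c)
    return A@[0,b,d1]+B@[0,0,L2]+C@[e,0,L3]+D@[0,w,0]+E@[0,0,d6]
if __name__=="__main__":
    for s4 in(1,-1):
        for s6 in(1,-1):
            for c in(0,90,180,270):
                er=max(abs(rot(q,s4,s6,c)-R).max() for q,p,R in S if R)
                if er<.1:
                    f=lambda k:np.concatenate([np.r_[pos(q,k,s4,s6,c)-p] for q,p,R in S])
                    o=least_squares(lambda k:np.r_[f(k),1e-3*(k-[.05,.3,.45,.4,0,.05,.25])],[.05,.3,.45,.4,0,.05,.25]);print(s4,s6,c,er,o.x,f(o.x).round(4))
E
python3 kin.py
```

```text
1 1 90 0.0004688205203379574 [ 0.1112  0.2744  0.5877  0.3919  0.1142 -0.0002  0.3053] [ 0.  0.  0.  0.  0.  0. -0.  0. -0. -0. -0. -0.  0.  0.  0.]
```

Request:
carry_out(
  deltas=[
    [[-0.144,-0.023,0.1,0,0,0,-1],[-0.144,-0.023,0.25,0,0,0,-1],[-0.144,-0.023,0.4,0,0,0,-1],[-0.144,-0.023,0.55,0,0,0,-1],[-0.144,-0.023,0.645,0,0,0,-1],[-0.144,-0.023,0.645,0,0,0,-1],[-0.144,-0.023,0.645,0,0,0,-1],[-0.144,-0.023,0.645,0,0,0,-1],[-0.144,-0.023,0.645,0,0,0,-1],[-0.144,-0.023,0.645,0,0,0,-1]],
  ],
)

```text
time_s: 14.42
position: [0.5867, -0.3333, 0.1368]
tcp_rot: [[0.056, 0.998, 0.036], [0.865, -0.066, 0.497], [0.498, 0.003, -0.867]]
force: [0.0, -0.3, 0.3]
opening: 1.003
grasp_force: 0.0
```

```bash
python3 - <<'E'
from h import *
s=now();R1,pG=grasp(60);print(delta(s["tcp_rot"],s["position"],R1,pG))
w=capture("wrist")[:,:,::-1].copy()
T=np.eye(4);T[:3,:3]=s["tcp_rot"];T[:3,3]=s["position"];i=camera_info("wrist");C=T@i["T_tool_cam"]
hd=np.r_[np.cos(HY),np.sin(HY),0];lat=np.r_[-hd[1],hd[0],0]
for P,c in((circ(np.r_[AX,.1],.048),(0,0,255)),(np.array([np.r_[AX,z]+hd*x+lat*y for x,y,z in((.05,.006,.081),(.0805,.006,.081),(.0805,.006,.023),(.0805,-.006,.023),(.0805,-.006,.081),(.05,-.006,.081))]),(0,255,0))):
    q=(P-C[:3,3])@C[:3,:3]@i["mtx"].T;q=q[:,:2]/q[:,2:];cv2.polylines(w,[q.astype(int)],False,c,1)
cv2.imwrite("pics/w2.png",w)
E
```

```text
t 14.42 p [ 0.5867 -0.3333  0.1368] q [-48.5856  47.8745  66.7507  20.8261  87.4664 -49.8534] 
R [[0.056, 0.998, 0.036], [0.865, -0.066, 0.497], [0.498, 0.003, -0.867]] F [ 0.0335 -0.279   0.2989] open 1.003 g 0.0
[ 0.019  -0.0036  0.6813  0.0007  0.0004 -0.0003]
```

View pics/w2.png

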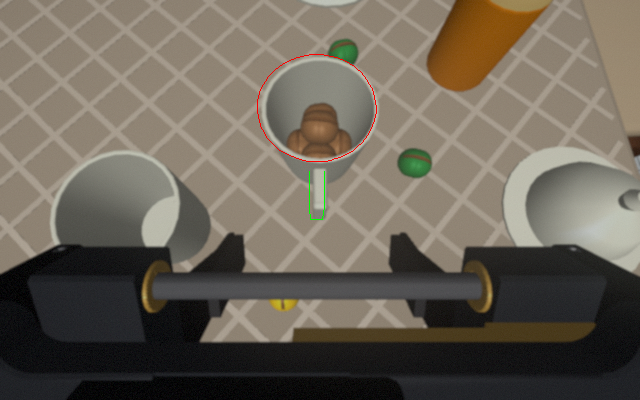

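The overlay fits the mug: rim centre at (318,108), and the handle's upper edge at (319,168–209) against the predicted 318. The arm kinematics also fit exactly. I'll close in and grip, and check the pour poses by IK.

Request:
carry_out(
  deltas=[
    [[0.019,0,0.1,0,0,0,-1],[0.019,0,0.22,0,0,0,-1],[0.019,0,0.34,0,0,0,-1],[0.019,0,0.46,0,0,0,-1],[0.019,0,0.56,0,0,0,-1],[0.019,0,0.63,0,0,0,-1],[0.019,0,0.67,0,0,0,-1],[0.019,0,0.675,0,0,0,-1],[0.019,0,0.675,0,0,0,-1],[0.019,0,0.675,0,0,0,-1]],
  ],
)

```text
time_s: 15.3
position: [0.5902, -0.2804, 0.0498]
tcp_rot: [[0.057, 0.998, 0.035], [0.865, -0.067, 0.497], [0.499, 0.002, -0.867]]
force: [-0.7, -2.2, -0.7]
opening: 1.002
grasp_force: 0.0
```

```bash
cat > ik.py <<'E'
from kin import *
K=[.1112,.2744,.5877,.3919,.1142,-.0002,.3053]
LO=np.array([-176.69,-43.24,12.49,-82,0,-163.58]);HI=np.array([176.69,126.21,139.97,262,151.66,163.58])
def ik(R,p,seeds=None):
    best=None
    rng=np.random.default_rng(0)
    for s in (seeds if seeds is not None else [[-20,30,90,a,b,c] for a in(-60,0,60) for b in(60,110) for c in(-120,-60,0,60,120)]):
        f=lambda q:np.r_[(pos(q,K,1,1,90)-p)*10,(rot(q,1,1,90)-R).ravel()]
        o=least_squares(f,np.clip(s,LO+1,HI-1),bounds=(LO,HI),x_scale=30,max_nfev=60)
        if best is None or o.cost<best[0]:best=(o.cost,o.x)
        if o.cost<1e-6:break
    return best
# mug pose -> tool pose; p=approach pitch, mug rotated: tip th in direction phi (deg, world), spin about own axis such that handle is opposite of phi
def tool(ref,val,phi,th,p=60,r=.074,h=.066):
    "ref: 'base' or 'mouth' position val; handle points to phi+180 when upright"
    d=np.r_[np.cos(np.radians(phi)),np.sin(np.radians(phi)),0];l=np.r_[-d[1],d[0],0]
    Rm0=np.c_[-d,-l,[0,0,1.]]
    Q=Ro.from_rotvec(np.radians(th)*l).as_matrix();Rm=Q@Rm0
    P=np.radians(p);z=Rm@[-np.cos(P),0,-np.sin(P)];R=frame(z,Rm@[0,1,0])
    b=np.array(val)-(Rm@[0,0,.1] if ref=="mouth" else 0)
    return R,b+Rm@[r,0,h]+.019*z
if __name__=="__main__":
    print(tool("base",np.r_[AX,0],86.4,0),grasp(60))
    for phi in(30,60,90,120,150,-90,-120,180):
        for th in(80,115):
            c,q=ik(*tool("mouth",[.433,.066,.135],phi,th));print(phi,th,c<1e-5,round(c,5),q.round(0))
    T=[.463,.3585,.006]
    for phi in(60,86,0,30,120):
        c,q=ik(*tool("base",T,phi,0));print("tray",phi,c<1e-5,q.round(0))
E
python3 ik.py
```

```text
(array([[ 0.0544,  0.998 ,  0.0314],
       [ 0.8643, -0.0628,  0.499 ],
       [ 0.5   ,  0.    , -0.866 ]]), array([ 0.59  , -0.2801,  0.0495])) (array([[ 0.0544,  0.998 ,  0.0314],
       [ 0.8643, -0.0628,  0.499 ],
       [ 0.5   ,  0.    , -0.866 ]]), array([ 0.59  , -0.2801,  0.0495]))
30 80 True 0.0 [  4.  39.  92. -20.  96.  71.]
30 115 True 0.0 [  8.  57.  76. -28. 128.  70.]
60 80 True 0.0 [ 11.  37.  98. -35.  84.  58.]
60 115 True 0.0 [ 19.  55.  85. -46. 115.  62.]
90 80 True 0.0 [ 16.  34. 108. -52.  68.  50.]
90 115 True 0.0 [ 28.  52. 100. -63.  98.  65.]
120 80 True 0.0 [ 16.  30. 120. -78.  50.  50.]
120 115 False 0.00685 [ 32.  50. 116. -82.  86.  75.]
150 80 True 0.0 [  8.  28. 132. 234.  36.  69.]
150 115 False 0.0011 [ 26.  60. 140. 238.  96. 107.]
-90 80 True 0.0 [-28.  32. 114.  46.  71. 121.]
-90 115 True 0.0 [-40.  50. 111.  50.  97. 105.]
-120 80 True 0.0 [-32.  29. 127.  70.  55. 120.]
-120 115 True 0.0 [-51.  54. 132.  70.  83.  85.]
180 80 False 3e-05 [-10.  28. 140. 167.  38.  93.]
180 115 False 0.2205 [ 24.  70. 140. 232. 112. 113.]
tray 60 True [  9.  39. 124.  98.  23. -55.]
tray 86 True [  4.  41. 113.  56.  36. -41.]
tray 0 False [  41.   40.  118.  262.   19. -135.]
tray 30 True [ 25.  40. 127. 171.  17. -86.]
tray 120 True [  6.  45.  94.  32.  59. -45.]
```

Request:
carry_out(
  deltas=[
    [[0,0,0,0,0,0,-0.3],[0,0,0,0,0,0,0.3],[0,0,0,0,0,0,0.6],[0,0,0,0,0,0,1],[0,0,0,0,0,0,1],[0,0,0,0,0,0,1],[0,0,0,0,0,0,1],[0,0,0,0,0,0,1],[0,0,0,0,0,0,1],[0,0,0,0,0,0,1]],
  ],
)

```text
time_s: 16.13
position: [0.5896, -0.2794, 0.049]
tcp_rot: [[0.057, 0.998, 0.034], [0.864, -0.066, 0.499], [0.5, 0.001, -0.866]]
force: [0.2, -0.3, -0.2]
opening: 0.329
grasp_force: 0.0
```

Request:
carry_out(
  deltas=[
    [[0,0,0,0,0,0,1],[0,0,0,0,0,0,1],[0,0,0,0,0,0,1],[0.01,0,-0.017,0,0,0,1],[0.02,0,-0.035,0,0,0,1],[0.03,0,-0.052,0,0,0,1],[0.04,0,-0.07,0,0,0,1],[0.05,0,-0.087,0,0,0,1],[0.06,0,-0.104,0,0,0,1],[0.06,0,-0.104,0,0,0,1]],
  ],
)

```text
time_s: 16.97
position: [0.5899, -0.2797, 0.0678]
tcp_rot: [[0.057, 0.998, 0.035], [0.865, -0.066, 0.498], [0.499, 0.002, -0.867]]
force: [-0.2, 0.3, -3.6]
opening: 0.133
grasp_force: 29.9
```

```bash
python3 - <<'E'
from h import *
s=now();cv2.imwrite("pics/w3.png",capture("wrist")[40:360,160:480,::-1])
cv2.imwrite("pics/s3.png",cv2.resize(capture("side")[180:340,230:480,::-1],None,fx=3,fy=3))
E
```

```text
t 16.97 p [ 0.5899 -0.2797  0.0678] q [-45.5344  50.6166  73.6357  22.4745  77.6425 -50.9058] 
R [[0.057, 0.998, 0.035], [0.865, -0.066, 0.498], [0.499, 0.002, -0.867]] F [-0.2287  0.27   -3.6214] open 0.133 g 29.9
```

View pics/s3.png

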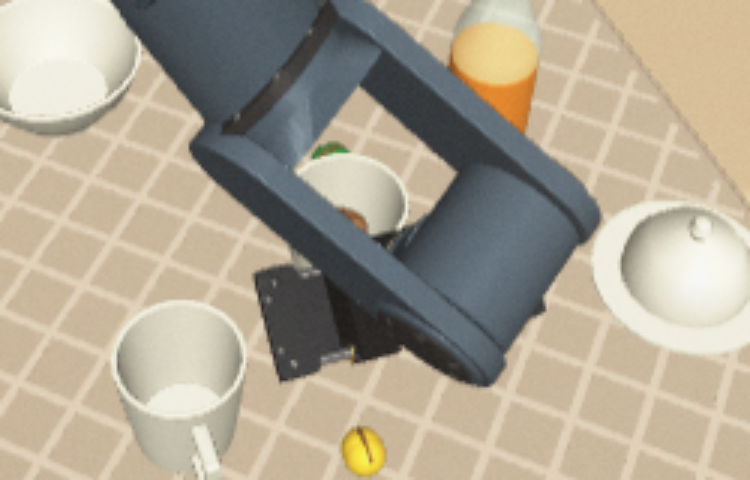

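The side crop shows the mug lifted, with its rim at crop (352,205) and the nuts still inside. I'll check numerically in the wrist image whether it has sagged in the grip, and plan the path.

```bash
cat > sag.py <<'E'
from ik import *
def sag(img,p=60,r=.074,h=.066):
    g=cv2.GaussianBlur(cv2.cvtColor(img,cv2.COLOR_RGB2GRAY).astype(np.float32),(0,0),1.2)
    m=np.hypot(cv2.Sobel(g,5,1,0),cv2.Sobel(g,5,0,1));i=camera_info("wrist");C=i["T_tool_cam"]
    P=np.radians(p);zt=np.array([-np.cos(P),0,-np.sin(P)]);Rt=frame(zt,[0,1,0])   # tool in mug frame
    t=np.array([r,0,h])+.019*zt;out=[]
    for d in np.arange(-10,50,1.):
      for dz in(-.003,0,.003):
        Q=Ro.from_rotvec(np.radians(-d)*np.array([0,1,0])).as_matrix()
        G=np.array([r,0,h]);X=(circ([0,0,.1],.048)+[0,0,dz]-G)@Q.T+G
        X=(X-t)@Rt;q=(X-C[:3,3])@C[:3,:3]@i["mtx"].T;q=(q[:,:2]/q[:,2:]).astype(np.float32)
        k=(q[:,1]<225)&(q[:,1]>0);out.append((cv2.remap(m,q[k,0],q[k,1],1).mean() if k.sum()>15 else 0,d,dz))
    return sorted(out)[::-1][:6]
if __name__=="__main__":
    print(np.array(sag(capture("wrist"))))
E
python3 sag.py; python3 - <<'E'
from ik import *
s=telemetry.read_state();q=s["joint_positions"];print(pos(q,K,1,1,90)-s["position"])
R0,p0=s["tcp_rot"],s["position"]
B=[.433,.066]
W=[("mouth",[.594,-.2157,.23],86.4,0),("mouth",[.55,-.10,.25],86.4,0),("mouth",[.49,.0,.24],86.4,30),("mouth",[.44,.05,.22],86.4,72),("mouth",[*B,.17],86.4,85),("mouth",[*B,.135],86.4,118)]
for w in W:
    R,p=tool(*w);c,q=ik(R,p,[q]);d=delta(R0,p0,R,p);print(w[1:],c<1e-5,q.round(0),d,np.round(np.linalg.norm(d[3:])*360));R0,p0=R,p
E
```

```text
[[86.3671  7.      0.003 ]
 [83.3318  8.      0.003 ]
 [78.3732  6.      0.    ]
 [76.0524  7.      0.    ]
 [73.6195  8.      0.    ]
 [73.3051  5.      0.    ]]
[-0.0001  0.     -0.0001]
([0.594, -0.2157, 0.23], 86.4, 0) True [-46.  43.  70.  22.  88. -47.] [ 0.3715  0.0034 -0.6519  0.0004  0.0001 -0.0004] 0.0
([0.55, -0.1, 0.25], 86.4, 0) True [-41.  34.  86.  24.  80. -46.] [ 0.7174 -0.3412  0.2602  0.      0.      0.    ] 0.0
([0.49, 0.0, 0.24], 86.4, 30) True [-23.  20. 100.  -0.  60. -19.] [ 0.5554 -0.4411  0.0973  0.     -0.0833  0.    ] 30.0
([0.44, 0.05, 0.22], 86.4, 72) True [  9.  23. 104. -44.  71.  34.] [ 0.3995 -0.3536 -0.248  -0.     -0.1167  0.    ] 42.0
([0.433, 0.066, 0.17], 86.4, 85) True [ 18.  33. 104. -51.  78.  49.] [ 0.2967 -0.0533  0.0549  0.     -0.0361 -0.    ] 13.0
([0.433, 0.066, 0.135], 86.4, 118) True [ 27.  53.  97. -62. 103.  65.] [ 0.2368  0.     -0.1729  0.     -0.0917 -0.    ] 33.0
```

Request:
carry_out(
  deltas=[
    [[0.02,0,-0.04,0,0,0,1],[0.06,0,-0.11,0,0,0,1],[0.12,0,-0.2,0,0,0,1],[0.17,0,-0.3,0,0,0,1],[0.23,0,-0.4,0,0,0,1],[0.28,0,-0.5,0,0,0,1],[0.33,0,-0.58,0,0,0,1],[0.36,0,-0.63,0,0,0,1],[0.37,0,-0.65,0,0,0,1],[0.37,0,-0.65,0,0,0,1]],
  ],
)

```text
time_s: 17.95
position: [0.5898, -0.2803, 0.1806]
tcp_rot: [[0.056, 0.998, 0.035], [0.865, -0.066, 0.497], [0.499, 0.002, -0.867]]
force: [0.2, -0.5, -3.0]
opening: 0.129
grasp_force: 30.0
```

Request:
carry_out(
  deltas=[
    [[0.02,-0.01,0.01,0,0,0,1],[0.08,-0.04,0.03,0,0,0,1],[0.17,-0.08,0.06,0,0,0,1],[0.27,-0.13,0.1,0,0,0,1],[0.38,-0.18,0.14,0,0,0,1],[0.48,-0.23,0.175,0,0,0,1],[0.58,-0.275,0.21,0,0,0,1],[0.66,-0.315,0.24,0,0,0,1],[0.71,-0.34,0.26,0,0,0,1],[0.717,-0.341,0.26,0,0,0,1]],
  ],
)

```text
time_s: 18.78
position: [0.5442, -0.1614, 0.199]
tcp_rot: [[0.057, 0.998, 0.03], [0.863, -0.064, 0.501], [0.502, -0.003, -0.865]]
force: [-1.1, 0.2, -3.2]
opening: 0.13
grasp_force: 30.0
```

Request:
carry_out(
  deltas=[
    [[0.02,-0.015,0.003,0,-0.003,0,1],[0.07,-0.055,0.01,0,-0.01,0,1],[0.13,-0.105,0.02,0,-0.02,0,1],[0.21,-0.165,0.035,0,-0.03,0,1],[0.29,-0.23,0.05,0,-0.043,0,1],[0.37,-0.295,0.065,0,-0.055,0,1],[0.44,-0.35,0.08,0,-0.066,0,1],[0.5,-0.4,0.09,0,-0.075,0,1],[0.54,-0.43,0.095,0,-0.081,0,1],[0.555,-0.441,0.097,0,-0.083,0,1]],
  ],
)

```text
time_s: 19.62
position: [0.4841, -0.0786, 0.2286]
tcp_rot: [[0.065, 0.998, -0.0], [0.998, -0.065, 0.002], [0.002, -0.0, -1.0]]
force: [-0.3, 0.5, -3.0]
opening: 0.13
grasp_force: 30.0
```

```bash
python3 - <<'E'
from ik import *
from sag import sag
s=now();R0,p0=s["tcp_rot"],s["position"];print(np.array(sag(capture("wrist"))[:3]))
for w in [("mouth",[.44,.05,.22],86.4,72)]:
    R,p=tool(*w);print(delta(R0,p0,R,p))
E
```

```text
t 19.62 p [ 0.4841 -0.0786  0.2286] q [-22.3674  19.4345 100.5583   0.1237  60.0572 -18.7121] 
R [[0.065, 0.998, -0.0], [0.998, -0.065, 0.002], [0.002, -0.0, -1.0]] F [-0.2666  0.4574 -3.012 ] open 0.13 g 30.0
[[56.2718 12.      0.003 ]
 [54.6134 13.      0.003 ]
 [54.145  11.      0.003 ]]
[ 0.384  -0.3482 -0.2468 -0.0002 -0.117  -0.0003]
```

```bash
python3 - <<'E'
from ik import *
s=telemetry.read_state();q=s["joint_positions"];R0,p0=s["tcp_rot"],s["position"]
B=[.433,.066]
for w in [("mouth",[.44,.05,.215],86.4,75,48),("mouth",[*B,.165],86.4,88,48),("mouth",[*B,.135],86.4,118,48)]:
    R,p=tool(*w);c,q=ik(R,p,[q]);print(c<1e-5,q.round(),delta(R0,p0,R,p));R0,p0=R,p
E
```

```text
True [  5.  19. 104. -36.  67.  26.] [ 0.4229 -0.3504 -0.2205 -0.0001 -0.092  -0.0003]
True [ 15.  29. 105. -46.  72.  44.] [ 0.2895 -0.0533  0.1075  0.     -0.0361 -0.    ]
True [ 26.  47.  98. -57.  94.  61.] [ 0.2308  0.     -0.1155 -0.     -0.0833  0.    ]
```

Request:
carry_out(
  deltas=[
    [[0.02,-0.015,-0.01,0,-0.004,0,1],[0.06,-0.05,-0.03,0,-0.013,0,1],[0.11,-0.09,-0.06,0,-0.024,0,1],[0.17,-0.14,-0.09,0,-0.037,0,1],[0.23,-0.19,-0.12,0,-0.05,0,1],[0.29,-0.24,-0.15,0,-0.063,0,1],[0.34,-0.285,-0.18,0,-0.075,0,1],[0.38,-0.32,-0.2,0,-0.084,0,1],[0.41,-0.34,-0.215,0,-0.09,0,1],[0.423,-0.35,-0.22,0,-0.092,0,1]],
  ],
)

```text
time_s: 20.5
position: [0.4372, -0.0128, 0.2603]
tcp_rot: [[0.055, 0.998, -0.037], [0.837, -0.066, -0.543], [-0.544, -0.001, -0.839]]
force: [0.2, 0.5, -3.2]
opening: 0.135
grasp_force: 30.0
```

```bash
python3 - <<'E'
from ik import *
from sag import sag
s=now();q=s["joint_positions"];R0,p0=s["tcp_rot"],s["position"];print(np.array(sag(capture("wrist"))[:3]))
a=capture("side")[130:290,150:400,::-1];w=capture("wrist")[:,:,::-1]
cv2.imwrite("pics/p1.png",np.vstack([cv2.resize(a,(460,294)),cv2.resize(w,(460,288))]))
R,p=tool("mouth",[.433,.066,.165],86.4,88,48);print(delta(R0,p0,R,p))
E
```

```text
t 20.5 p [ 0.4372 -0.0128  0.2603] q [  5.2835  19.585  103.9445 -35.6895  66.9512  26.5053] 
R [[0.055, 0.998, -0.037], [0.837, -0.066, -0.543], [-0.544, -0.001, -0.839]] F [ 0.2449  0.5082 -3.2481] open 0.135 g 30.0
[[67.8024 10.      0.    ]
 [57.9549  9.      0.    ]
 [56.3695 11.      0.    ]]
[ 0.2869 -0.0616  0.0984 -0.0004 -0.0363 -0.0004]
```

View pics/p1.png

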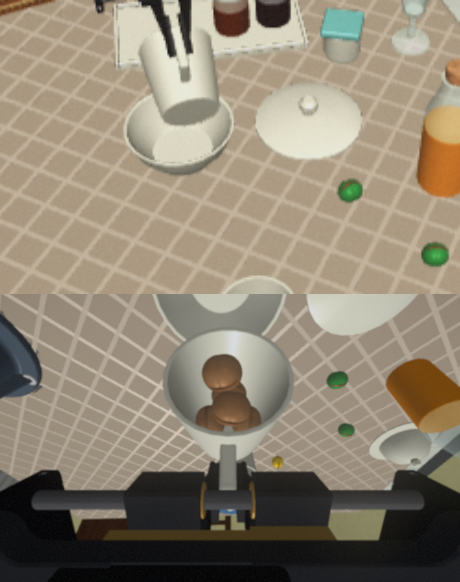

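The composite shows the mug held by its handle, tipped about 75° over the bowl, with the nuts still inside. The lid lies flat and nothing else has moved. Now I'll pour.

Request:
carry_out(
  deltas=[
    [[0.03,-0.006,0.01,0,-0.004,0,1],[0.07,-0.014,0.024,0,-0.009,0,1],[0.12,-0.025,0.04,0,-0.015,0,1],[0.17,-0.036,0.058,0,-0.021,0,1],[0.22,-0.047,0.075,0,-0.028,0,1],[0.26,-0.056,0.09,0,-0.033,0,1],[0.287,-0.062,0.098,0,-0.036,0,1],[0.287,-0.062,0.098,0,-0.036,0,1],[0.287,-0.062,0.098,0,-0.036,0,1],[0.287,-0.062,0.098,0,-0.036,0,1]],
  ],
)

```text
time_s: 21.48
position: [0.4301, 0.0142, 0.2258]
tcp_rot: [[0.048, 0.998, -0.047], [0.694, -0.068, -0.717], [-0.718, 0.002, -0.696]]
force: [1.3, -0.4, -2.3]
opening: 0.131
grasp_force: 30.0
```

Request:
carry_out(
  deltas=[
    [[0.02,0,-0.01,0,-0.007,0,1],[0.05,0,-0.022,0,-0.016,0,1],[0.07,0,-0.034,0,-0.025,0,1],[0.095,0,-0.046,0,-0.034,0,1],[0.12,0,-0.058,0,-0.043,0,1],[0.14,0,-0.07,0,-0.052,0,1],[0.165,0,-0.082,0,-0.061,0,1],[0.19,0,-0.095,0,-0.07,0,1],[0.22,0,-0.108,0,-0.079,0,1],[0.231,0,-0.115,0,-0.083,0,1]],
  ],
)

```text
time_s: 22.32
position: [0.4329, 0.0515, 0.2116]
tcp_rot: [[0.017, 0.998, -0.064], [0.244, -0.066, -0.967], [-0.97, 0.001, -0.245]]
force: [-0.3, 0.4, -4.1]
opening: 0.129
grasp_force: 30.0
```

```bash
python3 - <<'E'
from ik import *
s=now();a=capture("side")[110:290,150:390,::-1];w=capture("top")[200:340,210:400,::-1]
cv2.imwrite("pics/p2.png",np.hstack([cv2.resize(a,(400,300)),cv2.resize(w,(400,300))]))
E
```

```text
t 22.32 p [0.4329 0.0515 0.2116] q [ 26.2638  47.1885  98.2928 -57.3043  94.1989  60.608 ] 
R [[0.017, 0.998, -0.064], [0.244, -0.066, -0.967], [-0.97, 0.001, -0.245]] F [-0.3476  0.4057 -4.1228] open 0.129 g 30.0
```

View pics/p2.png

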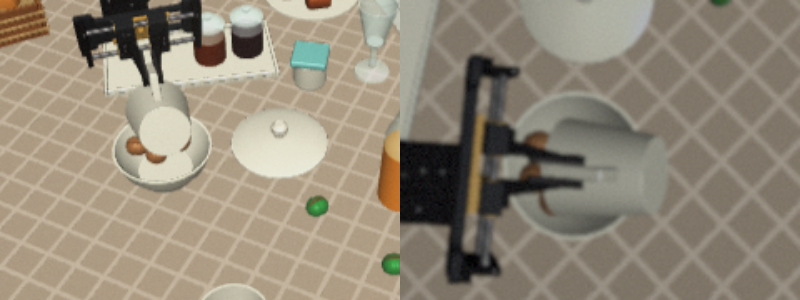

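The composite shows brown nuts in the bowl at crop (135–185,150) and the mug tipped past level above it. I'll tip a little further and hold so that any last nut comes out.

Request:
carry_out(
  deltas=[
    [[0.02,0,-0.02,0,-0.012,0,1],[0.03,0,-0.05,0,-0.025,0,1],[0.03,0,-0.05,0,-0.025,0,1],[0.03,0,-0.08,0,-0.025,0,1],[0.03,0,-0.03,0,-0.025,0,1],[0.03,0,-0.05,0,-0.025,0,1],[0.03,0,-0.05,0,-0.025,0,1],[0.03,0,-0.05,0,-0.025,0,1],[0.03,0,-0.05,0,-0.025,0,1],[0.03,0,-0.05,0,-0.025,0,1]],
  ],
)

```text
time_s: 23.25
position: [0.4326, 0.0594, 0.2103]
tcp_rot: [[0.007, 0.998, -0.066], [0.09, -0.067, -0.994], [-0.996, 0.001, -0.09]]
force: [-0.6, 0.4, -2.4]
opening: 0.134
grasp_force: 30.0
```

```bash
python3 - <<'E'
from ik import *
s=now();q=s["joint_positions"]
for n,(a,b,c,d) in {"side":(170,240,200,290),"top":(225,320,240,350)}.items():
    im=capture(n);hsv=cv2.cvtColor(im,cv2.COLOR_RGB2HSV)[a:b,c:d];m=((hsv[...,0]<14)&(hsv[...,1]>95)&(hsv[...,2]>30)).astype(np.uint8)
    k,l,st,ce=cv2.connectedComponentsWithStats(m)
    print(n,[(st[i,4],(ce[i]+[c,a]).round(0)) for i in range(1,k) if st[i,4]>4])
R0,p0=s["tcp_rot"],s["position"]
for dl in(10,):
  for w in [("mouth",[.433,.05,.21],86.4,90,60-dl),("mouth",[.44,.06,.26],90,45,60-dl),("base",[.455,.20,.17],95,0,60-dl),("base",[.463,.3585,.08],100,0,60-dl),("base",[.463,.3585,.006],100,0,60-dl)]:
    R,p=tool(*w);c,q=ik(R,p,[q]);d=delta(R0,p0,R,p);print(w,p,c<1e-5,q.round(),d,np.linalg.norm(d[3:])*360);R0,p0=R,p
E
```

```text
t 23.25 p [0.4326 0.0594 0.2103] q [ 27.6834  52.4529  96.6208 -59.8776 100.9434  63.5613] 
R [[0.007, 0.998, -0.066], [0.09, -0.067, -0.994], [-0.996, 0.001, -0.09]] F [-0.6367  0.4367 -2.4407] open 0.134 g 30.0
side [(np.int32(7), array([239., 200.])), (np.int32(174), array([250., 209.]))]
top [(np.int32(9), array([271., 277.]))]
('mouth', [0.433, 0.05, 0.21], 86.4, 90, 50) [0.43   0.0015 0.2718] True [ 15.  26. 103. -48.  78.  41.] [-0.4433  0.0082  0.3474 -0.0005  0.0967 -0.0004] 34.81550397467007
('mouth', [0.44, 0.06, 0.26], 90, 45, 50) [ 0.44   -0.018   0.2694] True [-13.  12. 104.  -5.  63. -11.] [-0.0686  0.075   0.1069 -0.0047  0.125  -0.0091] 45.13631362841683
('base', [0.455, 0.2, 0.17], 95, 0, 50) [0.4604 0.1384 0.2214] True [-20.  26. 107.  38.  72. -45.] [ 1.067   0.1359  0.2273  0.0043  0.1249 -0.0136] 45.26258198645352
('base', [0.463, 0.3585, 0.08], 100, 0, 50) [0.4737 0.2977 0.1314] True [ -1.  37. 105.  48.  58. -44.] [ 0.4183  0.1811  1.1343  0.0089 -0.     -0.0106] 4.999999999999994
('base', [0.463, 0.3585, 0.006], 100, 0, 50) [0.4737 0.2977 0.0574] True [ -1.  45. 106.  53.  52. -53.] [-0.3171 -0.      0.3779  0.      0.      0.    ] 0.0
```

```bash
python3 - <<'E'
from h import *
w=capture("wrist")[:300,140:500,::-1];a=capture("side")[160:250,190:300,::-1];print(telemetry.read_state()["force"])
cv2.imwrite("pics/p3.png",np.hstack([cv2.resize(w,(400,333)),cv2.resize(a,(400,333),interpolation=cv2.INTER_CUBIC)]))
E
```

```text
[-0.4155  1.2396 -2.4377]
```

View pics/p3.png

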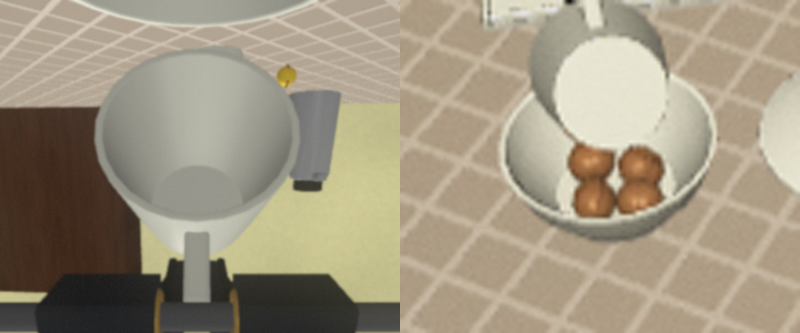

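The left half shows the mug interior fully visible and empty. The right half shows four nuts in the bowl at crop (592–640,160–200), with the fifth behind the mug. Now I'll carry the mug to the tray.

Request:
carry_out(
  deltas=[
    [[-0.04,0,0.03,0,0.005,0,1],[-0.1,0,0.08,0,0.015,0,1],[-0.16,0,0.13,0,0.03,0,1],[-0.22,0,0.18,0,0.045,0,1],[-0.28,0,0.22,0,0.06,0,1],[-0.34,0.005,0.27,0,0.073,0,1],[-0.39,0.005,0.31,0,0.085,0,1],[-0.425,0.008,0.335,0,0.093,0,1],[-0.443,0.008,0.347,0,0.097,0,1],[-0.443,0.008,0.347,0,0.097,0,1]],
  ],
)

```text
time_s: 24.28
position: [0.4294, 0.0008, 0.2729]
tcp_rot: [[0.046, 0.998, -0.051], [0.642, -0.069, -0.763], [-0.765, 0.003, -0.644]]
force: [-0.2, -0.4, -2.5]
opening: 0.132
grasp_force: 30.0
```

```bash
python3 - <<'E'
from ik import *
from sag import sag
s=now();q=s["joint_positions"];a=np.array(sag(capture("wrist"))[:3]);print(a)
R0,p0=s["tcp_rot"],s["position"]
for w in [("mouth",[.44,.06,.26],86.4,45,60-a[0,1]),("base",[.45,.12,.18],84,0,60-a[0,1]),("base",[.458,.25,.15],82,0,60-a[0,1]),("base",[.463,.3585,.06],82,0,60-a[0,1])]:
    R,p=tool(*w);c,q=ik(R,p,[q]);d=delta(R0,p0,R,p);print(w,p,c<1e-5,q.round(),d,np.linalg.norm(d[3:])*360);R0,p0=R,p
E
```

```text
t 24.28 p [0.4294 0.0008 0.2729] q [ 14.9814  25.8064 102.8986 -47.8101  77.8659  41.1132] 
R [[0.046, 0.998, -0.051], [0.642, -0.069, -0.763], [-0.765, 0.003, -0.644]] F [-0.1995 -0.4079 -2.5461] open 0.132 g 30.0
[[71.5925  8.      0.    ]
 [68.5043 10.      0.    ]
 [59.617   9.      0.    ]]
('mouth', [0.44, 0.06, 0.26], 86.4, 45, np.float64(52.0)) [ 0.4351 -0.0185  0.2694] True [-12.  12. 104.  -8.  63.  -5.] [-0.063   0.0465  0.1112 -0.0001  0.1192 -0.0011] 42.924241300416725
('base', [0.45, 0.12, 0.18], 84, 0, np.float64(52.0)) [0.4435 0.058  0.231 ] True [-31.  22. 111.  36.  70. -45.] [ 0.5403  0.024   0.1916 -0.0018  0.125   0.0066] 45.06063486051032
('base', [0.458, 0.25, 0.15], 82, 0, np.float64(52.0)) [0.4493 0.1883 0.201 ] True [-15.  24. 115.  47.  57. -39.] [ 0.5607 -0.052   0.6918 -0.0034  0.      0.0044] 2.0000000000000018
('base', [0.463, 0.3585, 0.06], 82, 0, np.float64(52.0)) [0.4543 0.2968 0.111 ] True [ -0.  36. 116.  64.  43. -46.] [ 0.1987 -0.0677  0.9167  0.      0.      0.    ] 0.0
```

Request:
carry_out(
  deltas=[
    [[-0.005,0.003,0.008,0,0.008,0,1],[-0.01,0.01,0.02,0,0.022,0,1],[-0.02,0.015,0.04,0,0.038,0,1],[-0.03,0.02,0.055,0,0.055,0,1],[-0.04,0.027,0.07,0,0.072,-0.001,1],[-0.047,0.034,0.083,0,0.088,-0.001,1],[-0.055,0.04,0.095,0,0.102,-0.001,1],[-0.06,0.044,0.105,0,0.112,-0.001,1],[-0.063,0.046,0.111,0,0.119,-0.001,1],[-0.063,0.046,0.111,0,0.119,-0.001,1]],
  ],
)

```text
time_s: 25.17
position: [0.4344, -0.0187, 0.2667]
tcp_rot: [[0.062, 0.998, -0.015], [0.99, -0.063, -0.123], [-0.124, -0.008, -0.992]]
force: [-0.5, -0.9, -3.1]
opening: 0.132
grasp_force: 30.0
```

Request:
carry_out(
  deltas=[
    [[0.03,0,0.01,0,0.007,0,1],[0.08,0.003,0.03,0,0.02,0.001,1],[0.15,0.006,0.05,0,0.036,0.002,1],[0.23,0.01,0.08,-0.001,0.053,0.003,1],[0.31,0.014,0.11,-0.001,0.072,0.004,1],[0.38,0.017,0.135,-0.001,0.089,0.005,1],[0.45,0.02,0.16,-0.002,0.105,0.006,1],[0.51,0.022,0.18,-0.002,0.118,0.006,1],[0.54,0.024,0.19,-0.002,0.125,0.007,1],[0.54,0.024,0.19,-0.002,0.125,0.007,1]],
  ],
)

```text
time_s: 26.0
position: [0.442, 0.0593, 0.227]
tcp_rot: [[0.088, 0.995, 0.056], [0.783, -0.104, 0.613], [0.615, -0.011, -0.788]]
force: [-0.6, 0.0, -3.9]
opening: 0.136
grasp_force: 30.0
```

Request:
carry_out(
  deltas=[
    [[0.03,0,0.03,0,0,0,1],[0.08,-0.007,0.1,0,0,0.001,1],[0.16,-0.015,0.2,-0.001,0,0.001,1],[0.24,-0.022,0.3,-0.002,0,0.002,1],[0.32,-0.03,0.4,-0.002,0,0.003,1],[0.4,-0.037,0.49,-0.003,0,0.003,1],[0.47,-0.044,0.58,-0.003,0,0.004,1],[0.53,-0.05,0.65,-0.003,0,0.004,1],[0.56,-0.052,0.69,-0.003,0,0.004,1],[0.56,-0.052,0.69,-0.003,0,0.004,1]],
  ],
)

```text
time_s: 26.83
position: [0.4482, 0.1911, 0.1996]
tcp_rot: [[0.106, 0.991, 0.078], [0.782, -0.132, 0.609], [0.614, -0.003, -0.789]]
force: [-1.1, -0.3, -2.6]
opening: 0.132
grasp_force: 30.0
```

```bash
python3 - <<'E'
from ik import *
from sag import sag
s=now();q=s["joint_positions"];a=np.array(sag(capture("wrist"))[:3]);print(a)
R0,p0=s["tcp_rot"],s["position"]
# tray pose refine from top image
im=capture("top");g=cv2.cvtColor(im,cv2.COLOR_RGB2HSV);m=((g[...,1]<60)&(g[...,2]>110)).astype(np.uint8);m[:, :130]=0;m[:,245:]=0;m[:150]=0;m[310:]=0
c=max(cv2.findContours(m,0,2)[0],key=cv2.contourArea);b=cv2.boxPoints(cv2.minAreaRect(c));print(b,[ray("top",x,.014) for x in b])
for dl in(a[0,1],):
  for w in [("base",[.463,.3585,.04],82,0,60-dl)]:
    R,p=tool(*w);c,q=ik(R,p,[q]);d=delta(R0,p0,R,p);print(w,p,c<1e-5,q.round(),d)
E
```

```text
t 26.83 p [0.4482 0.1911 0.1996] q [-14.464   23.9894 115.0662  46.6439  56.8882 -38.7612] 
R [[0.106, 0.991, 0.078], [0.782, -0.132, 0.609], [0.614, -0.003, -0.789]] F [-1.116  -0.2502 -2.5515] open 0.132 g 30.0
[[79.8244 11.     -0.003 ]
 [78.0303  9.     -0.003 ]
 [70.3819  8.     -0.003 ]]
[[130.     308.9999]
 [130.     150.    ]
 [244.     150.    ]
 [244.     308.9999]] [array([0.3505, 0.4581, 0.014 ]), array([0.7443, 0.4912, 0.014 ]), array([0.748 , 0.2005, 0.014 ]), array([0.352 , 0.1853, 0.014 ])]
('base', [0.463, 0.3585, 0.04], 82, 0, np.float64(49.0)) [0.4544 0.2976 0.0917] True [ -2.  40. 117.  71.  44. -56.] [ 0.1177 -0.0497  1.0033 -0.0012  0.0087  0.0006]
```

Request:
carry_out(
  deltas=[
    [[0.005,-0.002,0.04,0,0,0,1],[0.02,-0.006,0.13,0,0,0,1],[0.03,-0.012,0.26,0,0.001,0,1],[0.05,-0.02,0.4,0,0.002,0,1],[0.065,-0.027,0.54,-0.001,0.002,0,1],[0.08,-0.034,0.68,-0.001,0.003,0,1],[0.1,-0.04,0.81,-0.001,0.004,0.001,1],[0.11,-0.046,0.92,-0.001,0.005,0.001,1],[0.118,-0.05,0.99,-0.001,0.005,0.001,1],[0.118,-0.05,1,-0.001,0.005,0.001,1]],
  ],
)

```text
time_s: 27.77
position: [0.4562, 0.2954, 0.0906]
tcp_rot: [[0.114, 0.989, 0.09], [0.761, -0.145, 0.632], [0.638, -0.004, -0.77]]
force: [0.3, 0.2, -3.1]
opening: 0.136
grasp_force: 30.0
```

```bash
python3 - <<'E'
from ik import *
s=now();R0,p0=s["tcp_rot"],s["position"]
# mug tilt: fit rim circle (3D centre + tilt in handle plane) and foot via gradient in top+side views
gs={}
for n in("top","side"):
    g=cv2.GaussianBlur(cv2.cvtColor(capture(n),cv2.COLOR_RGB2GRAY).astype(np.float32),(0,0),1);gs[n]=np.hypot(cv2.Sobel(g,5,1,0),cv2.Sobel(g,5,0,1))
best=[]
for dl in np.arange(2,18,1.):
  for dh in(-.006,-.003,0,.003,.006):
    for dr in(-.004,0,.004):
      pm=60-dl; P=np.radians(pm);zm=np.array([-np.cos(P),0,-np.sin(P)]);Rt=frame(zm,[0,1,0]);Rm=R0@Rt.T
      b=p0-Rm@(np.array([.074+dr,0,.066+dh])+.019*zm)
      X=circ([0,0,.1],.048)@Rm.T+b
      sc=[cv2.remap(gs[n],*(proj(n,X).astype(np.float32).T),1).mean() for n in gs]
      best.append((sc[0]/gs["top"].std()+sc[1]/gs["side"].std(),dl,dh,dr,*b,np.degrees(np.arccos(Rm[2,2]))))
print(np.array(sorted(best)[::-1][:6]))
E
```

```text
t 27.77 p [0.4562 0.2954 0.0906] q [ -1.1487  39.1774 116.8203  69.045   42.7091 -53.1339] 
R [[0.114, 0.989, 0.09], [0.761, -0.145, 0.632], [0.638, -0.004, -0.77]] F [ 0.3427  0.1928 -3.1016] open 0.136 g 30.0
[[ 3.5242 17.      0.006   0.      0.4635  0.3469  0.0243  7.3521]
 [ 3.4907 16.      0.006   0.      0.4637  0.3483  0.0255  6.3526]
 [ 3.4228 15.      0.006   0.      0.4639  0.3497  0.0266  5.3532]
 [ 3.4198 17.      0.003   0.      0.4636  0.3473  0.0273  7.3521]
 [ 3.3186 16.      0.003   0.      0.4638  0.3487  0.0285  6.3526]
 [ 3.314  14.      0.006   0.      0.4641  0.351   0.0278  4.3542]]
```

Request:
carry_out(
  deltas=[
    [[-0.008,0,0.01,0,0,0,1],[-0.018,0,0.021,0,0,0,1],[-0.028,0,0.033,0,0,0,1],[-0.038,0,0.046,0,0,0,1],[-0.048,0,0.058,0,0,0,1],[-0.057,0,0.069,0,0,0,1],[-0.064,0,0.077,0,0,0,1],[-0.07,0,0.085,0,0,0,1],[-0.073,0,0.088,0,0,0,1],[-0.073,0,0.088,0,0,0,1]],
  ],
)

```text
time_s: 28.7
position: [0.4563, 0.2951, 0.0749]
tcp_rot: [[0.113, 0.989, 0.091], [0.761, -0.145, 0.632], [0.639, -0.002, -0.769]]
force: [0.2, 0.1, -2.3]
opening: 0.134
grasp_force: 30.0
```

Request:
carry_out(
  deltas=[
    [[-0.004,0,0.005,0,0,0,1],[-0.008,0,0.01,0,0,0,1],[-0.012,0,0.015,0,0,0,1],[-0.016,0,0.02,0,0,0,1],[-0.02,0,0.024,0,0,0,1],[-0.023,0,0.028,0,0,0,1],[-0.025,0,0.031,0,0,0,1],[-0.025,0,0.031,0,0,0,1],[-0.025,0,0.031,0,0,0,1],[-0.025,0,0.031,0,0,0,1]],
  ],
)

```text
time_s: 29.53
position: [0.4564, 0.2952, 0.0691]
tcp_rot: [[0.113, 0.989, 0.092], [0.761, -0.145, 0.632], [0.639, -0.002, -0.769]]
force: [-0.3, 0.2, -3.0]
opening: 0.132
grasp_force: 30.0
```

Request:
carry_out(
  deltas=[
    [[-0.004,0,0.005,0,0,0,1],[-0.008,0,0.01,0,0,0,1],[-0.012,0,0.015,0,0,0,1],[-0.016,0,0.02,0,0,0,1],[-0.02,0,0.024,0,0,0,1],[-0.023,0,0.028,0,0,0,1],[-0.023,0,0.028,0,0,0,1],[-0.023,0,0.028,0,0,0,1],[-0.023,0,0.028,0,0,0,1],[-0.023,0,0.028,0,0,0,1]],
  ],
)

```text
time_s: 30.37
position: [0.4564, 0.2952, 0.0637]
tcp_rot: [[0.113, 0.989, 0.092], [0.761, -0.145, 0.632], [0.639, -0.001, -0.769]]
force: [0.1, 0.0, -3.2]
opening: 0.133
grasp_force: 30.0
```

```bash
python3 - <<'E'
from sag import *
w=capture("wrist");now();print(np.array(sag(w)[:3]))
for r,h in((.074,.07),(.074,.073),(.077,.07)):print(r,h,np.array(sag(w,60,r,h)[:2]))
E
```

```text
t 30.42 p [0.4564 0.2952 0.0637] q [ -1.1918  42.7762 117.212   73.368   41.4279 -58.9929] 
R [[0.113, 0.989, 0.092], [0.761, -0.145, 0.632], [0.639, -0.001, -0.769]] F [ 0.5101 -0.9597 -3.4886] open 0.136 g 30.0
[[74.2501 11.     -0.003 ]
 [72.3947  9.     -0.003 ]
 [65.0021  8.     -0.003 ]]
0.074 0.07 [[74.3823 10.      0.003 ]
 [69.0942 11.      0.    ]]
0.074 0.073 [[69.0942 11.      0.003 ]
 [66.9086 10.      0.003 ]]
0.077 0.07 [[67.7329 14.      0.003 ]
 [67.3148  7.     -0.003 ]]
```

Request:
carry_out(
  deltas=[
    [[-0.003,0,0.003,0,0,0,1],[-0.005,0,0.006,0,0,0,1],[-0.008,0,0.009,0,0,0,1],[-0.01,0,0.012,0,0,0,1],[-0.012,0,0.015,0,0,0,1],[-0.015,0,0.018,0,0,0,1],[-0.017,0,0.02,0,0,0,1],[-0.017,0,0.02,0,0,0,1],[-0.017,0,0.02,0,0,0,1],[-0.017,0,0.02,0,0,0,1]],
  ],
)

```text
time_s: 31.25
position: [0.4564, 0.2952, 0.0597]
tcp_rot: [[0.113, 0.989, 0.092], [0.761, -0.145, 0.632], [0.639, -0.001, -0.769]]
force: [-0.0, 0.1, -2.8]
opening: 0.13
grasp_force: 30.0
```

Request:
carry_out(
  deltas=[
    [[-0.002,0,0.003,0,0,0,1],[-0.004,0,0.005,0,0,0,1],[-0.007,0,0.008,0,0,0,1],[-0.009,0,0.01,0,0,0,1],[-0.011,0,0.013,0,0,0,1],[-0.013,0,0.015,0,0,0,1],[-0.013,0,0.015,0,0,0,1],[-0.013,0,0.015,0,0,0,1],[-0.013,0,0.015,0,0,0,1],[-0.013,0,0.015,0,0,0,1]],
  ],
)

```text
time_s: 32.08
position: [0.4564, 0.2951, 0.0569]
tcp_rot: [[0.113, 0.989, 0.092], [0.761, -0.145, 0.632], [0.639, -0.001, -0.769]]
force: [-0.1, -2.3, 0.3]
opening: 0.134
grasp_force: 30.0
```

Request:
carry_out(
  deltas=[
    [[-0.001,0,0.001,0,0,0,1],[-0.002,0,0.003,0,0,0,1],[-0.004,0,0.004,0,0,0,1],[-0.005,0,0.006,0,0,0,1],[-0.006,0,0.008,0,0,0,1],[-0.006,0,0.008,0,0,0,1],[-0.006,0,0.008,0,0,0,1],[-0.006,0,0.008,0,0,0,1],[-0.006,0,0.008,0,0,0,1],[-0.006,0,0.008,0,0,0,1]],
  ],
)

```text
time_s: 32.92
position: [0.4565, 0.2949, 0.0567]
tcp_rot: [[0.113, 0.989, 0.093], [0.76, -0.146, 0.633], [0.64, -0.001, -0.768]]
force: [-3.3, -9.2, 11.6]
opening: 0.13
grasp_force: 30.0
```

```bash
python3 - <<'E'
from sag import *
w=capture("wrist");now();print(np.array(sag(w)[:3]))
E
```

```text
t 32.97 p [0.4564 0.295  0.0567] q [ -1.2765  43.7631 117.3333  74.66    41.2069 -60.7246] 
R [[0.113, 0.989, 0.093], [0.76, -0.146, 0.633], [0.64, -0.001, -0.768]] F [-3.1135 -9.447  11.7839] open 0.133 g 30.0
[[72.203  11.     -0.003 ]
 [69.1012  8.     -0.003 ]
 [67.5314  9.     -0.003 ]]
```

Request:
carry_out(
  deltas=[
    [[0.003,0,-0.004,0,0,0,1],[0.005,0,-0.006,0,0,0,1],[0.005,0,-0.006,0,0,0,0.6],[0.005,0,-0.006,0,0,0,0.4],[0.005,0,-0.006,0,0,0,0.2],[0.005,0,-0.006,0,0,0,0],[0.005,0,-0.006,0,0,0,-0.2],[0.005,0,-0.006,0,0,0,-0.2],[0.005,0,-0.006,0,0,0,-0.2],[0.005,0,-0.006,0,0,0,-0.2]],
  ],
)

```text
time_s: 33.8
position: [0.4564, 0.2952, 0.0564]
tcp_rot: [[0.113, 0.989, 0.092], [0.761, -0.145, 0.632], [0.639, -0.002, -0.769]]
force: [-0.4, 0.1, -0.4]
opening: 0.581
grasp_force: 0.0
```

```bash
python3 - <<'E'
from sag import *
w=capture("wrist");now();print(np.array(sag(w)[:3]))
E
```

```text
t 33.85 p [0.4564 0.2952 0.0564] q [ -1.1913  43.7567 117.262   74.4887  41.1471 -60.483 ] 
R [[0.113, 0.989, 0.092], [0.761, -0.145, 0.632], [0.639, -0.002, -0.769]] F [0.5065 0.4058 0.5244] open 0.586 g 0.0
[[80.5196 10.      0.    ]
 [69.8697 12.      0.    ]
 [66.5621 11.      0.    ]]
```

Released, and the mug stands. Backing out along the tool axis.

Request:
carry_out(
  deltas=[
    [[0,0,-0.03,0,0,0,-0.3],[0,0,-0.1,0,0,0,-0.3],[0,0,-0.2,0,0,0,-0.3],[0,0,-0.32,0,0,0,-0.3],[0,0,-0.45,0,0,0,-0.3],[0,0,-0.6,0,0,0,-0.3],[0,0,-0.75,0,0,0,-0.3],[0,0,-0.9,0,0,0,-0.3],[0,0,-1,0,0,0,-0.3],[0,0,-1,0,0,0,-0.3]],
  ],
)

```text
time_s: 34.68
position: [0.4439, 0.1987, 0.1737]
tcp_rot: [[0.112, 0.989, 0.097], [0.762, -0.148, 0.631], [0.638, 0.003, -0.77]]
force: [-0.3, 0.1, -0.4]
opening: 0.653
grasp_force: 0.0
```

Request:
carry_out(
  deltas=[
    [[0.2,0,0,0,0,0,-0.3],[0.4,0,-0.2,0,0,0,-0.3],[0.4,0,-0.4,0,0,0,-0.3],[0.4,0,-0.6,0,0,0,-0.3],[0.4,0,-0.6,0,0,0,-0.3],[0.4,0,-0.6,0,0,0,-0.3],[0.4,0,-0.6,0,0,0,-0.3],[0.4,0,-0.6,0,0,0,-0.3],[0.4,0,-0.6,0,0,0,-0.3],[0.4,0,-0.6,0,0,0,-0.3]],
  ],
)

```text
time_s: 35.52
position: [0.4405, 0.1897, 0.2784]
tcp_rot: [[0.114, 0.989, 0.089], [0.761, -0.145, 0.633], [0.639, -0.004, -0.769]]
force: [0.9, 0.3, 0.5]
opening: 0.65
grasp_force: 0.0
```

```bash
python3 - <<'E'
from ik import *
s=now();im={n:capture(n) for n in("top","side")}
for n in im: cv2.imwrite(f"pics/end_{n}.png",im[n][:,:,::-1])
# brown nuts in bowl (top, side)
for n,(a,b,c,d) in {"side":(170,240,205,290),"top":(235,320,250,340)}.items():
    h=cv2.cvtColor(im[n],cv2.COLOR_RGB2HSV)[a:b,c:d];m=((h[...,0]<14)&(h[...,1]>95)&(h[...,2]>30)).astype(np.uint8)
    k,l,st,ce=cv2.connectedComponentsWithStats(m);print(n,[(st[i].tolist(),(ce[i]+[c,a]).round(0)) for i in range(1,k) if st[i,4]>4])
# mug upright fit on tray
best=[]
G={}
for n in im:
    g=cv2.GaussianBlur(cv2.cvtColor(im[n],cv2.COLOR_RGB2GRAY).astype(np.float32),(0,0),1);G[n]=np.hypot(cv2.Sobel(g,5,1,0),cv2.Sobel(g,5,0,1))
for x in np.arange(.44,.49,.002):
  for y in np.arange(.335,.385,.002):
    X=circ([x,y,.106],.048);best.append((sum(cv2.remap(G[n],*(proj(n,X).astype(np.float32).T),1).mean() for n in G),x,y))
print("mug rim",np.array(sorted(best)[::-1][:3]))
E
```

```text
t 35.52 p [0.4405 0.1897 0.2784] q [-16.0846  15.3207 111.9397  43.5234  66.7766 -30.582 ] 
R [[0.114, 0.989, 0.089], [0.761, -0.145, 0.633], [0.639, -0.004, -0.769]] F [0.9495 0.3062 0.5154] open 0.65 g 0.0
side [([30, 18, 17, 31, 149], array([242., 203.])), ([45, 30, 12, 14, 82], array([256., 206.])), ([45, 46, 4, 2, 5], array([252., 216.]))]
top [([41, 27, 7, 4, 14], array([294., 264.]))]
mug rim [[169.3662   0.47     0.357 ]
 [166.8716   0.468    0.357 ]
 [166.039    0.47     0.359 ]]
```

Request:
carry_out(
  deltas=[
    [[0.2,0,-0.2,0,0,0,-0.3],[0.4,0,-0.3,0,0,0,-0.3],[0.6,0,-0.3,0,0,0,-0.3],[0.8,0,-0.3,0,0,0,-0.3],[1,0,-0.3,0,0,0,-0.3],[1,0,-0.3,0,0,0,-0.3],[1,0,-0.3,0,0,0,-0.3],[1,0,-0.3,0,0,0,-0.3],[1,0,-0.3,0,0,0,-0.3],[1,0,-0.3,0,0,0,-0.3]],
  ],
)

```text
time_s: 36.45
position: [0.4536, 0.274, 0.4085]
tcp_rot: [[0.116, 0.989, 0.09], [0.761, -0.147, 0.632], [0.638, -0.004, -0.77]]
force: [1.0, 0.9, 0.1]
opening: 0.647
grasp_force: 0.0
```

Request:
carry_out(
  deltas=[
    [[0.2,0,0,0,0,0,-0.3],[0.4,0,0,0,0,0,-0.3],[0.6,0,0,0,0,0,-0.3],[0.8,0,0,0,0,0,-0.3],[1,0,0,0,0,0,-0.3],[1,0,0,0,0,0,-0.3],[1,0,0,0,0,0,-0.3],[1,0,0,0,0,0,-0.3],[1,0,0,0,0,0,-0.3],[1,0,0,0,0,0,-0.3]],
  ],
)

```text
time_s: 37.28
position: [0.4708, 0.3878, 0.504]
tcp_rot: [[0.116, 0.989, 0.09], [0.761, -0.147, 0.631], [0.638, -0.004, -0.77]]
force: [-0.1, -0.3, -1.0]
opening: 0.654
grasp_force: 0.0
```

```bash
python3 - <<'E'
from h import *
now();im={n:capture(n) for n in("top","side")}
for n,(a,b,c,d) in {"side":(178,226,215,282),"top":(240,314,255,332)}.items():
    h=cv2.cvtColor(im[n],cv2.COLOR_RGB2HSV)[a:b,c:d]
    m=(h[...,0]<14)&(h[...,1]>95)
    print(n,m.sum());print("\n".join("".join("0123456789"[min(9,int(v)//20)] if k else("#" if v<45 else ".") for k,v in zip(r,vr)) for r,vr in zip(m,h[...,2]) if r.any()))
for n in im:
    o=cv2.imread(f"pics/{n}0.png")[:,:,::-1];f=lambda x:(lambda h:((h[...,0]<14)&(h[...,1]>110)&(h[...,2]>40)).astype(np.uint8))(cv2.cvtColor(np.ascontiguousarray(x),cv2.COLOR_RGB2HSV))
    k,l,st,ce=cv2.connectedComponentsWithStats(f(im[n])&(1-cv2.dilate(f(o),np.ones((5,5),np.uint8))));print(n,[(st[i,4],ce[i].round()) for i in range(1,k) if st[i,4]>12])
E
```

```text
t 37.28 p [0.4708 0.3878 0.504 ] q [10.49    7.8701 82.6075 38.1789 77.8598 14.6578] 
R [[0.116, 0.989, 0.09], [0.761, -0.147, 0.631], [0.638, -0.004, -0.77]] F [-0.1481 -0.3474 -0.9947] open 0.654 g 0.0
side 287
.......................7.7.65......................................
....................567.7..76......................................
....................577..887655....................................
....................6788...76.5....................................
.....................788..8.65.....................................
....................66.8...765.....................................
....................5677776664.....................................
.....................566.655544....................................
......................555.544......................................
.........................5555......................................
........................55..6......................................
........................66.777.....................................
.........................77.87..........6.6........................
...
[... 3061 characters left out ...]
...3344.55.............................
...................4.4......44.4.5........3..4...5.55........................
...........................................4..4.55.55........................
................................................5..54........................
.............................................444.5.4.........................
................................................4............................
top [(np.int32(15), array([292., 266.])), (np.int32(22), array([304., 269.])), (np.int32(24), array([308., 274.])), (np.int32(28), array([282., 279.])), (np.int32(13), array([298., 285.]))]
side [(np.int32(21), array([107.,  20.])), (np.int32(284), array([246., 204.]))]
```

Both views show five separate nuts in the bowl, the mug rim is centred at (0.469, 0.357) on the tray's free end, and the arm is clear.

```bash
python3 -c "
from rig import job;print(job.hand_in())"
```

```text
the job is handed in; nothing more can be done
None
```

I handed the job in at about 37 s: the lid lies flat on the cloth, all five walnuts are in the bowl, and the empty mug stands upright on the free end of the tray; no score came back.

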